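Load a gel cassette and wedge it tight in a gel tank

TASK

Load the gel tank: stand the teal gel cassette from the white rack in the tank's slot against the green gasket, then lock it with the blue wedge, thin end down between the cassette and the sloping ramp, pressed fully home until its head is flush with the tank's rim and the gasket is squeezed. Let go of everything, leave the grey wedge (too slim for this cassette), and do not knock or shift anything else on the bench.

Things in the scene. Friction and masses are not known exactly. Their poses are not given: they have to be found in the camera images.
- gel_tank: clear open gel tank, blue rim band, fixed: 133 (its y) x 99 (its x) x 95 mm high, red and black terminals on the grey core to 118 mm at x = 12, y = +-42 mm; origin at the centre of its underside, z up. Along +x: front wall (x = -47 to -43 mm), wedge gap with white ramp, cassette slot (x = -23.5 to -10 mm), green gasket, core (x = -2 to 26 mm)
- cassette_seat (a point): where the cassette's origin is when it stands on the slot's floor (12 mm above the bench) touching the free gasket: x = -14.5 mm in the tank. The slot is 13.5 mm wide along x (4.5 mm to +x and 9 mm to -x of this point); the cassette can lean a little in it. It is 110 mm long; its front lips, 92 mm high, cover only its ends (over 44 mm from the middle)
- wedge_home (a point): where the wedge's origin is when fully home: x = -16.5 mm in the tank, 59 mm above the bench. There the wedge's x points up, its y along the tank's y, its z (sloping face) to the tank's -x, at the ramp
- gap_mouth (a point): middle of the wedge gap at rim height (95 mm), x = -28 mm in the tank. The ramp's face, 66 mm wide between two cheeks, starts 8 mm to its -x and 8 mm below the rim and slopes 1:7 to +x going down; the cassette stands on its +x side. At the ramp's top, 8 mm below the rim, is a ledge on which the lip of the wedge's head comes to rest: head top flush with the rim
- gasket (a joint): how far the sprung gasket is squeezed along the tank's +x, m: 0 free, about 0.0025 with the wedge home, stop at 0.004; 4 N per mm. Pressing the wedge home takes up to about 15 N over its last 17 mm; then it holds by friction
- cassette: teal-framed gel cassette, 9 mm thick (x) x 100 mm wide (y) x 100 mm high (z), about 0.1 kg; origin at the centre of its underside, foot bevelled to 5 mm. At the start upright in the rack, foot 10 mm above the bench; seated in the tank its top is 17 mm above the rim. Either face may look to the gasket
- cassette_rack: white slotted rack, 84 (x) x 124 (y) x 56 mm high, fixed; origin at the centre of its underside; the cassette stands in the middle slot, in the rack's y-z plane, with 4 mm of play
- wedge: blue wedge (right thickness), 93 mm long, 0.06 kg, lying on its flat face. x from thin tip to head, y across, z out of the sloping face; origin on the flat face, centred, 45 mm from the tip. Blade x -45 to 28, 56 wide, 9 thick at the tip and 19.4 at the head; head x 28 to 36, 24.6 thick, its lip over the sloping face; grip ridge x 36 to 48, 36 wide, z 9.4 to 21.4 mm
- slim_wedge: grey wedge (too slim, leave it), 93 mm long, 0.06 kg, lying on its flat face. x from thin tip to head, y across, z out of the sloping face; origin on the flat face, centred, 45 mm from the tip. Blade x -45 to 28, 56 wide, 5 thick at the tip and 15.4 at the head; head x 28 to 36, 20.6 thick, its lip over the sloping face; grip ridge x 36 to 48, 36 wide, z 5.4 to 17.4 mm
- glass_bottle: clear one litre bottle with a blue ring, 101 mm across, 227 mm high; origin under its centre; bystander
- sample_bottle: small white bottle with a red cap, 29 mm across, 64 mm high; origin under its centre; bystander
- vial: glass vial with a black cap, 21 mm across, 50 mm high; origin under its centre; bystander
- green_carton: green and white carton 45 x 75 x 60 mm high; origin under its centre; bystander
- forceps: pale forceps lying along their y, 14 x 132 x 10 mm; origin under the middle; bystander
Not all that is in view belongs to the job. Of the things like the cassette, leave any that is red; of the rest the larger one is meant. Of the things like the wedge, leave any that is brown; of the rest the larger one is meant.

How it is judged:
On the way:
1. the cassette stands in the tank's slot, let go (horizontal distance between cassette and cassette_seat below 0.009 m and z of cassette in the frame of cassette_seat below 0.003 m and angle between the x axis of cassette and the x axis of gel_tank, either way round below 0.12 rad and angle between cassette's own z axis and vertical below 0.1 rad and contact force between the fingers and cassette below 0.1 N), for 0.2 s.
At the end, for the whole second after the job is handed in: cassette on the ledge (9 mm sideways, 3 mm high, square 0.12 rad, upright 0.1 rad); blue wedge thin end down (0.1 rad), within 8 mm sideways of wedge_home and at most 4 mm above it; gasket squeezed over 1.9 mm; both released and at rest (horizontal distance between cassette and cassette_seat below 0.009 m and z of cassette in the frame of cassette_seat below 0.003 m and angle between the x axis of cassette and the x axis of gel_tank, either way round below 0.12 rad and angle between cassette's own z axis and vertical below 0.1 rad and value of joint gasket above 0.0019 m and horizontal distance between wedge and wedge_home below 0.008 m and z of wedge in the frame of wedge_home below 0.004 m and angle between wedge's own x axis and vertical below 0.1 rad and height (world z) of wedge above 0.05 m and linear speed of each of wedge, cassette below 0.01 m/s); the robot touches nothing.
It fails at once if a bystander is tipped over (angle between any of glass_bottle, sample_bottle, vial, green_carton's own z axis and vertical above 0.5 rad).
It fails at once if a bystander is shifted by more than 30 mm (distance of any of glass_bottle, sample_bottle, vial, green_carton, forceps, slim_wedge from where it was at the start of the episode above 0.03 m).
It also fails if it takes over 72 s, if anything falls off the work surface, if the arm or the gripper's body presses on something with over 40 N, if the wrist force passes 120 N, or if a joint passes its speed limit or range.

ROBOT

A 6-joint arm with a two-finger parallel gripper is mounted at the origin on the work surface; the furniture and walls round the work are solid. World frame = base frame: x ahead of the robot, y to its left, z up, the work surface at z = 0. Lengths are in m, angles in rad, forces in N, time in s.
With the tool pointing down it reaches from about 0.25 to 0.725 m from the base axis. Payload 4 kg.
Tool frame: the origin (TCP) lies on the front face of the gripper's body, between the roots of the fingers; the fingertips stand 73 mm ahead of it and the grasp point (between the pads) lies 54 mm ahead of it; z points along the fingers, y is the line along which they close (so a half turn about z gives the same grasp; the last joint's range is limited). The gripper opens to 85 mm and grips with 20 to 120 N. Pads are 22 mm wide; open, the fingers measure 114 mm over their backs; the gripper's body (76 mm by 85 mm) begins 54 mm behind the grasp point. The pads swing forward as they close: fully open they stand 13 mm farther back than shut.
Start: joints at [-1.258, 0.241, 0.005, 1.335, 0, 1.571], TCP at [0.154, -0.476, 0.304] pointing down, gripper open.
Joint ranges: [-2.72, 2.72], [-1.05, 1.87], [-1.09, 1.28], [-1.99, 2.15], [-1.42, 1.44], [-3.14, 3.14]. Speed limits (rad/s): [2.79, 2.79, 3.14, 3.14, 3.14, 3.14].

INTERFACE

Orientations are given as a unit quaternion [x, y, z, w].
In Python, from workcell import bot gives the robot as it stands. The module is installed in compiled form; this text tells all that it offers.
- The arm moves only by the tool step_arm, never from a script. Its argument "rows" is a list of rows, each a list of 2 entries, a list of its own where there are three numbers: the shift along the tool's x, y, z in mm, then the turn about the tool's z in degrees. A call has 1 to 12 rows; each row is the pose to reach, as a shift and turn from the pose commanded when the call began, along the tool's axes at that moment; what a row does not reach only later rows make up. A row lasts 1/8 s, in which the tool goes at most 62.5 mm and 10.7 degrees, less where a joint would pass 70% of its speed; a pose out of reach is approached as far as the arm can. A call with a gripper value outside its range is refused whole. "claw" is the gripper's target within -1 to 1 (shut at 1, half-way at 0, fully open at -1), set as the call begins (left out, the last holds). The fingers move at their own pace and stop on an object; the grip force is fixed at half the most. Time passes only in rows, so rows that repeat a pose let the fingers close. It gives the time, the measured TCP pose, the force, the opening and the grip force at its end, in the units of the state.
- bot.get_obs(): the state, without advancing time (a new reading comes with each control period).
- bot.camera(name): name is "scene" or "side" or "wrist"; returns (picture, depth): 480x640x3 uint8, red, green, blue; 480x640 float32, m along the optical axis (not along the pixel's ray), 0 where there is no reading.
- bot.camera_params(name): a dict with "fx", "fy", "cx", "cy" (pixels), "pose" (4x4, takes a point from camera to world coordinates). Camera axes: x right, y up, looking along -z (the intrinsics and any distortion apply to the point x, -y, -z); pixel columns grow to the right and rows downward; lengths in m; the calibration is good to about 2 mm. A picture is of the moment at which its call begins: read the wrist's pose just before it. camera_params takes no time and is no camera call; for the wrist camera it gives the pose at the moment of the call.
- bot.job_done(): hands the job in; it is judged then, once.
Trained networks look in the newest picture that a camera, given by its name, has taken for a name from the list of things; names that differ only in an ending like _2 or _b are one class to them, and where a whole thing is asked for, a point or a joint stands for the part that bears it (a point fixed in the world has none). Each returns a list of dicts, best first, with "score" (0 to 1); they miss things now and then, are a little off and sometimes report something else, mostly with a low value. They report only what shows in the picture. A call takes as long as a camera call. They do not tell look-alikes from the thing itself.
- bot.trace(target, camera): "pixels" (480x640 bool, what is visible of it) and "uv" ([column, row] in pixels, amid what is visible of it).
The state is a dict: "clock": time; "joint_pos": joint angles; "joint_vel": joint speeds; "tau": joint torques, N m; "eef_pos": TCP position; "tool_rot": TCP orientation; "ft_force": force on the tool from outside, world axes, zero at the start; "ft_torque": the same for the moment, N m; "grip_width": finger opening in m; "grasp_force": force on a finger pad.
Only numpy, scipy, OpenCV 4.12 (cv2) and the standard library are available. Lean on these libraries where they do the work, as an engineer would, in place of code of your own. Each camera call takes 0.05 s, during which the arm holds its last target. There are 200 camera calls.

## Working session

There is one attempt and no reset: what is moved stays moved. The work goes in short steps, Python scripts to look and compute and a tool call to move; the robot and the scene stay as the last step left them, time stands still between calls to the robot, and variables do not carry over. Pictures are saved under pics/ and viewed, at most 10 in all, crops included, and the job is handed in when it is done.

Besides the shell and the picture viewer there is one more tool, called after ">>>" by a JSON object that holds its "name" and its "arguments", one argument or row to a line. step_arm: Moves the arm, as the interface text tells. Its arguments: {"type":"object","properties":{"rows":{"type":"array"},"claw":{"type":"number"}},"required":["rows"]}

```bash
mkdir -p pics; cat > h.py <<'E'
from workcell import bot
import numpy as np, cv2
from scipy.spatial.transform import Rotation as R
def grab(c):
    P=bot.camera_params(c); im,d=bot.camera(c); return im,d,P
def cloud(d,P):
    v,u=np.mgrid[0:480,0:640]
    X=np.stack([(u-P['cx'])/P['fx']*d,-(v-P['cy'])/P['fy']*d,-d],-1)
    T=np.array(P['pose']); return X@T[:3,:3].T+T[:3,3]
def proj(p,P):
    T=np.array(P['pose']); q=(np.asarray(p)-T[:3,3])@T[:3,:3]
    return np.array([P['cx']+P['fx']*q[0]/-q[2],P['cy']-P['fy']*q[1]/-q[2]])
def save(n,im): cv2.imwrite('pics/'+n,im[:,:,::-1])
E
python3 - <<'E'
from h import *
ims=[]
for c in ['scene','side']:
    im,d,P=grab(c); save(c+'.png',im); W=cloud(d,P); np.savez(c+'.npz',im=im,d=d,W=W)
    print(c,P['fx'],np.round(P['pose'],3).tolist())
    for n in ['gel_tank','cassette','cassette_rack','wedge','slim_wedge','glass_bottle','sample_bottle','vial','green_carton','forceps']:
        for r in bot.trace(n,c)[:4]:
            m=r['pixels']&(d>0); p=W[m]
            if len(p): print(n,round(r['score'],2),np.round(r['uv']),m.sum(),np.round(np.median(p,0),3),np.round(np.percentile(p,2,axis=0),3),np.round(np.percentile(p,98,axis=0),3))
print(bot.get_obs())
E
```

```text
scene 472.29371701993693 [[0.54, 0.501, -0.676, -0.748], [-0.841, 0.299, -0.45, -0.631], [-0.023, 0.812, 0.583, 1.078], [0.0, 0.0, 0.0, 1.0]]
gel_tank 0.6 [364. 240.] 1227 [ 0.481 -0.024  0.069] [ 0.45  -0.074  0.006] [0.583 0.03  0.1  ]
cassette 0.74 [221. 192.] 210 [0.491 0.687 0.058] [0.45  0.666 0.01 ] [0.542 0.711 0.101]
cassette 0.66 [270. 214.] 103 [0.421 0.365 0.082] [0.058 0.052 0.004] [0.479 0.428 0.373]
cassette 0.59 [439. 275.] 119 [ 0.51  -0.293  0.009] [ 0.484 -0.348  0.002] [ 0.554 -0.27   0.021]
cassette 0.51 [218. 224.] 115 [0.324 0.538 0.035] [0.313 0.507 0.002] [0.335 0.572 0.069]
wedge 0.93 [405. 287.] 396 [ 0.371 -0.228  0.014] [ 0.338 -0.268 -0.001] [ 0.411 -0.182  0.026]
wedge 0.71 [398. 314.] 197 [ 0.255 -0.26   0.01 ] [ 0.226 -0.277 -0.002] [ 0.29  -0.239  0.019]
wedge 0.66 [458. 312.] 442 [ 0.368 -0.408  0.014] [ 0.328 -0.449  0.001] [ 0.412 -0.364  0.029]
wedge 0.44 [367. 239.] 1240 [ 0.484 -0.023  0.071] [ 0.45  -0.074  0.008] [0.588 0.031 0.101]
slim_wedge 0.59 [439. 274.] 163 [ 0.509 -0.294  0.009] [ 0.151 -0.405 -0.001] [ 0.555 -0.266  0.307]
glass_bott
[... 1851 characters left out ...]
'clock': 1.1, 'joint_pos': array([-1.25800423e+00,  2.40597506e-01,  4.99045879e-03,  1.33520543e+00,
       -4.44056314e-06,  1.57081271e+00]), 'joint_vel': array([ 0.00124648,  0.00014544, -0.00126323,  0.0005512 , -0.00035169,
        0.00017064]), 'tau': array([ 2.65426678e-05, -3.72221839e+01,  2.52694541e+01,  1.29195774e-03,
       -1.92388279e-04, -3.42219288e-06]), 'eef_pos': array([ 0.15385534, -0.47573348,  0.30390406]), 'tool_rot': array([ 9.87796322e-01,  1.55751165e-01, -3.45067243e-06, -7.62849940e-06]), 'ft_force': array([-0.59883675, -0.49483405, -0.16320131]), 'ft_torque': array([-0.0001124 , -0.01276823, -0.00489841]), 'grasp_force': 0.0, 'grip_width': 0.08541822892562886}
```

View pics/scene.png

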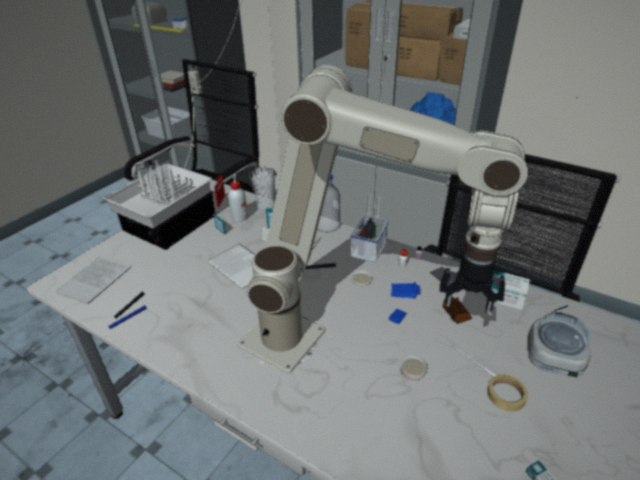

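View pics/side.png

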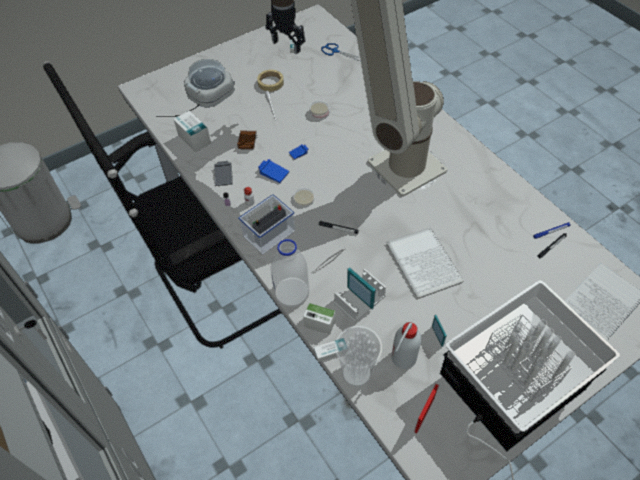

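Side picture: cassette-like things are the teal one in the rack (360,288), a small teal one (440,330) and a red one (427,407). I take the larger teal one, in the rack. Wedge-like things are the large blue one (272,170), a small blue one (298,152), the brown one (247,139) and the grey slim one (223,173). I take the large blue one. The tank is at (268,218). I'll check the wedge with a close wrist view.

>>> {"name": "step_arm", "arguments": {
  "rows": [
    [[50, -30, 0], 0],
    [[100, -60, 0], 0],
    [[150, -90, 0], 0],
    [[200, -120, 0], 0],
    [[245, -145, 0], 0],
    [[275, -162, 0], 0],
    [[287, -168, 0], 0],
    [[287, -168, 0], 0],
    [[287, -168, 0], 0]
  ],
  "claw": -1
}}

```text
clock: 2.22
eef_pos: [0.3746, -0.2283, 0.3038]
tool_rot: [0.988, 0.155, -0.0, 0.0]
ft_force: [-0.3, 0.3, 0.3]
grip_width: 0.0853
grasp_force: 0.0
```

```bash
python3 - <<'E'
from h import *
o=bot.get_obs(); print(o['clock'],o['eef_pos'],o['tool_rot'])
im,d,P=grab('wrist'); save('w1.png',im); W=cloud(d,P); np.savez('w1.npz',im=im,d=d,W=W)
print(P['fx'],np.round(P['pose'],3).tolist())
for n in ['wedge','gel_tank']:
    for r in bot.trace(n,'wrist')[:4]:
        m=r['pixels']&(d>0); p=W[m]
        if len(p): print(n,round(r['score'],2),np.round(r['uv']),m.sum(),np.round(np.median(p,0),3),np.round(np.percentile(p,2,axis=0),3),np.round(np.percentile(p,98,axis=0),3))
E
```

```text
2.225 [ 0.37464041 -0.22830551  0.30384657] [ 9.87900414e-01  1.55089308e-01 -2.66931398e-04  8.40201677e-05]
341.2510395105356 [[0.306, 0.912, 0.272, 0.442], [-0.952, 0.294, 0.086, -0.206], [-0.002, -0.285, 0.959, 0.374], [0.0, 0.0, 0.0, 1.0]]
wedge 0.88 [313. 305.] 1606 [ 0.26  -0.256  0.01 ] [ 0.229 -0.274  0.   ] [ 0.288 -0.238  0.016]
wedge 0.71 [466. 254.] 3882 [ 0.378 -0.4    0.015] [ 0.336 -0.446  0.002] [ 0.415 -0.36   0.025]
wedge 0.64 [321. 205.] 4407 [ 0.38  -0.229  0.015] [ 0.343 -0.271  0.007] [ 0.412 -0.185  0.025]
gel_tank 0.85 [132.  30.] 10239 [ 0.472 -0.037  0.079] [ 0.452 -0.076  0.008] [0.513 0.017 0.097]
```

View pics/w1.png

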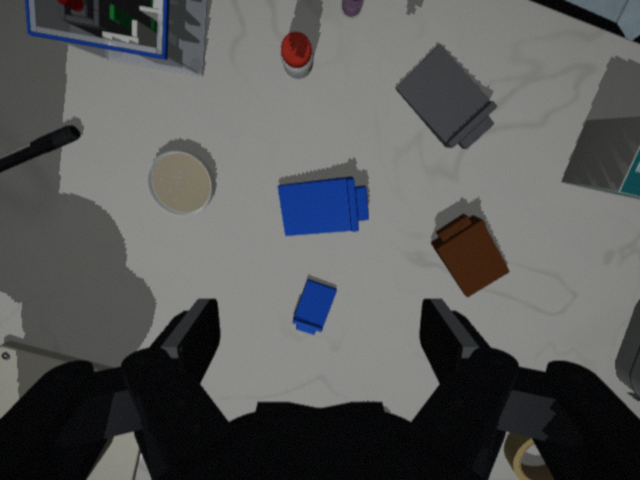

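The close view confirms the choice. The large blue wedge is at (320,205) with its ridge at (362,200), the small blue one is at (314,305), the grey one at (445,95) and the brown one at (470,255). Next I fit the wedge pose and get a first estimate of the tank.

```bash
python3 - <<'E'
from h import *
D=np.load('w1.npz'); im,d,W=D['im'].astype(int),D['d'],D['W']
m=(im[...,2]>im[...,0]+60)&(im[...,2]>im[...,1]+40)&(d>0)
m&=(np.hypot(W[...,0]-.378,W[...,1]+.229)<.075)
k=(m*255).astype('uint8'); n,l,s,c=cv2.connectedComponentsWithStats(k); i=1+np.argmax(s[1:,4]); m=l==i
p=W[m]; print(len(p), p[:,2].max(),np.percentile(p[:,2],[1,50,99]))
# model fit: z-profile + rect
rc=cv2.minAreaRect((p[p[:,2]>.004][:,:2]*1000).astype('float32')); print(rc)
head=p[p[:,2]>.0225]; print('head',head.mean(0),len(head))
bl=p[(p[:,2]<.019)&(p[:,2]>.008)]
# direction: PCA of all
q=p[:,:2]-p[:,:2].mean(0); w,v=np.linalg.eigh(q.T@q); a=v[:,1]; 
if a@(head.mean(0)[:2]-p.mean(0)[:2])<0:a=-a
hq=head[:,:2]-head[:,:2].mean(0); w2,v2=np.linalg.eigh(hq.T@hq); h=v2[:,1]
print('ang pca',np.degrees(np.arctan2(a[1],a[0])),'head perp',np.degrees(np.arctan2(h[1],h[0])))
b=np.array([-a[1],a[0]]); x=p[:,:2]@a;y=p[:,:2]@b
print('ext',np.percentile(x,[.3,99.7]),np.percentile(y,[1,99]))
for lo in np.arange(x.min(),x.max(),.006):
    s=(x>=lo)&(x<lo+.006); print(round(lo,3),s.sum(),np.round(np.median(p[s,2]),4),np.round(np.percentile(y[s],[2,98]),4))
E
```

```text
4218 0.026294847678400957 [0.00834496 0.0152969  0.02519366]
((377.58807373046875, -230.14125061035156), (56.18456268310547, 92.02399444580078), 24.55058479309082)
head [ 0.39144125 -0.25754299  0.02419912] 396
ang pca -65.03070047210295 head perp -155.62591352846397
ext [0.32230014 0.41345486] [0.21815012 0.27255195]
0.322 268 0.0093 [0.2187 0.272 ]
0.328 278 0.0101 [0.2194 0.2723]
0.334 275 0.0111 [0.219  0.2722]
0.34 282 0.0118 [0.2187 0.272 ]
0.346 282 0.0127 [0.2191 0.2722]
0.352 284 0.0136 [0.2188 0.2723]
0.358 288 0.0143 [0.2188 0.2721]
0.364 292 0.0153 [0.2186 0.272 ]
0.37 289 0.0161 [0.2189 0.2719]
0.376 295 0.017 [0.2187 0.2721]
0.382 301 0.0178 [0.2189 0.2723]
0.388 300 0.0187 [0.2188 0.2717]
0.394 315 0.0241 [0.2193 0.2719]
0.4 217 0.0232 [0.2225 0.27  ]
0.406 193 0.0213 [0.2286 0.2623]
0.412 59 0.021 [0.2292 0.261 ]
```

>>> {"name": "step_arm", "arguments": {
  "rows": [
    [[30, -37, -15], 0],
    [[60, -75, -30], 0],
    [[85, -112, -40], 0],
    [[105, -140, -45], 0],
    [[105, -145, -45], 0],
    [[105, -145, -45], 0]
  ]
}}

```text
clock: 3.12
eef_pos: [0.4301, -0.0578, 0.3487]
tool_rot: [0.988, 0.156, -0.0, 0.0]
ft_force: [0.0, 0.1, -0.1]
grip_width: 0.0852
grasp_force: 0.0
```

```bash
python3 - <<'E'
from h import *
o=bot.get_obs(); print(o['clock'],o['eef_pos'],o['tool_rot'])
im,d,P=grab('wrist'); save('w2.png',im); W=cloud(d,P); np.savez('w2.npz',im=im,d=d,W=W)
E
```

```text
3.125 [ 0.43008731 -0.05777525  0.34872278] [ 9.87815883e-01  1.55626632e-01 -3.23854612e-04  1.67486058e-04]
```

View pics/w2.png

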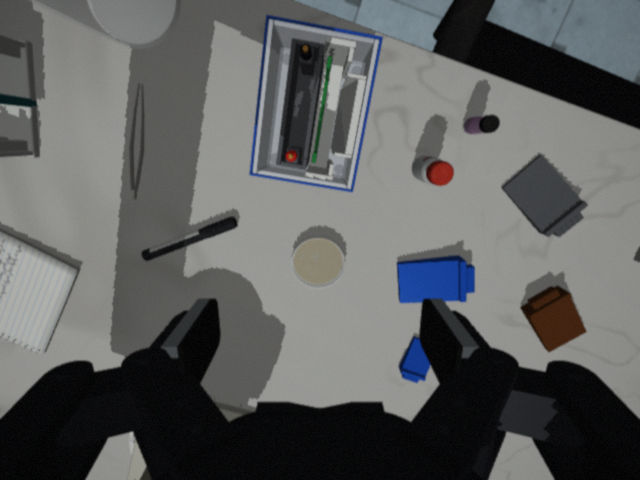

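The tank is at (317,105), with its core and terminals on the left (tank +x is image-left), the green gasket at x≈322 px and the white ramp on the right. The small bottle is at (438,172), the vial at (485,124), the forceps at (138,140) and the big bottle at (130,10). Now I fit the tank.

```bash
python3 - <<'E'
from h import *
D=np.load('w2.npz'); im,d,W=D['im'].astype(int),D['d'],D['W']
m=(im[...,2]>im[...,0]+40)&(im[...,2]>im[...,1]+25)
m[:, :240]=0; m[:,395:]=0; m[205:]=0
z=W[...,2][m&(d>0)]; print(m.sum(),np.percentile(z,[5,25,50,75,95]))
# intersect rays with plane z=.095
P=bot.camera_params('wrist'); T=np.array(P['pose'])
v,u=np.nonzero(m); r=np.stack([(u-P['cx'])/P['fx'],-(v-P['cy'])/P['fy'],-np.ones(len(u))],-1)@T[:3,:3].T
mm=m&(d>0)&(W[...,2]>.088)&(W[...,2]<.102)
p=W[mm]; print(mm.sum())
for nm,q in [('depth',p[:,:2]),('ray',(T[:3,3]+r*((.095-T[2,3])/r[:,2])[:,None])[:,:2])]:
    print(nm,cv2.minAreaRect((q*1000).astype('float32')))
red=(im[...,0]>im[...,1]+60)&(im[...,0]>im[...,2]+60)&(W[...,2]>.1)&(d>0); red[:,395:]=0;red[205:]=0
print('red',red.sum(),W[red].mean(0))
g=(im[...,1]>im[...,0]+40)&(im[...,1]>im[...,2]+40)&(d>0); g[205:]=0; g[:,:240]=0
q=W[g]; print('green',g.sum(),q.mean(0)); q=q[q[:,2]>.07][:,:2]; c=q-q.mean(0); w,e=np.linalg.eigh(c.T@c); print(q.mean(0),np.degrees(np.arctan2(e[1,1],e[0,1])))
E
```

```text
1377 [0.09302353 0.09400306 0.09464194 0.095215   0.09601423]
1331
depth ((520.3040771484375, -20.408084869384766), (133.0236358642578, 99.04031372070312), 8.433298110961914)
ray ((520.1422119140625, -20.929908752441406), (132.59219360351562, 98.63518524169922), 8.419424057006836)
red 72 [ 0.47700748 -0.01497733  0.11202845]
green 125 [ 0.53455725 -0.02632346  0.05766084]
[ 0.52773977 -0.02740923] -171.5009593692255
```

>>> {"name": "step_arm", "arguments": {
  "rows": [
    [[13, -40, 0], -10],
    [[26, -80, 0], -20],
    [[39, -120, 0], -30],
    [[52, -160, 0], -40],
    [[65, -200, 0], -50],
    [[78, -240, 0], -60],
    [[88, -270, 0], -68],
    [[92, -284, 0], -72],
    [[92, -284, 0], -72],
    [[92, -284, 0], -72]
  ]
}}

```text
clock: 4.42
eef_pos: [0.4309, 0.2399, 0.3487]
tool_rot: [0.709, 0.706, -0.0, 0.0]
ft_force: [-0.8, -0.5, -0.5]
grip_width: 0.0854
grasp_force: 0.0
```

```bash
python3 - <<'E'
from h import *
o=bot.get_obs(); print(o['clock'],o['eef_pos'],o['tool_rot'],np.degrees(o['joint_pos']))
im,d,P=grab('wrist'); save('w3.png',im); W=cloud(d,P); np.savez('w3.npz',im=im,d=d,W=W)
for n in ['cassette','cassette_rack']:
    for r in bot.trace(n,'wrist')[:2]:
        m=r['pixels']&(d>0); p=W[m]
        print(n,round(r['score'],2),np.round(r['uv']),m.sum(),np.round(np.median(p,0),3))
        t=p[(p[:,2]>.104)&(p[:,2]<.115)] if n=='cassette' else p[(p[:,2]>.05)&(p[:,2]<.06)]
        if len(t)>10: print(len(t),t.mean(0),cv2.minAreaRect((t[:,:2]*1000).astype('float32')))
E
```

```text
4.425 [0.43094528 0.23992833 0.34872757] [ 7.08571281e-01  7.05639130e-01 -3.82272872e-04  1.07057459e-04] [ 2.91179249e+01  1.21967484e+01  4.89089462e+00  8.27329713e+01
 -2.37068008e-02  1.19355521e+02]
cassette 0.77 [320. 116.] 1278 [0.43  0.331 0.11 ]
1261 [0.42960543 0.32921403 0.10983269] ((429.8938293457031, 326.8157653808594), (8.974698066711426, 99.8648910522461), 8.535651206970215)
cassette_rack 0.8 [325. 125.] 8369 [0.436 0.329 0.01 ]
1662 [0.43116506 0.32861264 0.0541692 ] ((430.57879638671875, 327.035888671875), (118.02407836914062, 83.35425567626953), 8.549764633178711)
```

View pics/w3.png

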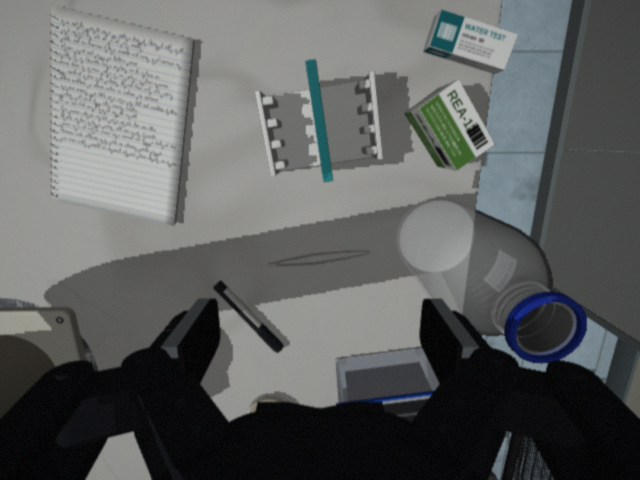

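The cassette (teal bar at (318,120)) stands in the white rack at (320,125), with the carton clear to the right at (450,125). The fit gives 9.0 × 99.9 mm at z = 0.110, which matches the description. I'll grasp its top 14 mm.

>>> {"name": "step_arm", "arguments": {
  "rows": [
    [[40, -1, 10], -5],
    [[70, -1.5, 40], -8.8],
    [[87, -1.5, 80], -8.8],
    [[87, -1.5, 120], -8.8],
    [[87, -1.5, 150], -8.8],
    [[87, -1.5, 170], -8.8],
    [[87, -1.5, 180], -8.8],
    [[87, -1.5, 180], -8.8],
    [[87, -1.5, 180], -8.8]
  ]
}}

```text
clock: 5.7
eef_pos: [0.4299, 0.3285, 0.17]
tool_rot: [0.651, 0.759, 0.001, 0.0]
ft_force: [0.1, 0.1, 0.1]
grip_width: 0.0855
grasp_force: 0.0
```

>>> {"name": "step_arm", "arguments": {
  "rows": [
    [[0, 0, 0], 0],
    [[0, 0, 0], 0],
    [[0, 0, 0], 0],
    [[0, 0, 0], 0],
    [[0, 0, 0], 0],
    [[0, 0, 0], 0],
    [[0, 0, 0], 0],
    [[0, 0, 0], 0]
  ],
  "claw": 1
}}

```text
clock: 6.7
eef_pos: [0.4295, 0.3284, 0.1692]
tool_rot: [0.651, 0.759, 0.0, 0.0]
ft_force: [0.5, 0.2, 1.9]
grip_width: 0.0071
grasp_force: 62.6
```

>>> {"name": "step_arm", "arguments": {
  "rows": [
    [[0, 0, -15], 0],
    [[0, 0, -50], 0],
    [[0, 0, -90], 0],
    [[0, 0, -130], 0],
    [[0, 0, -155], 0],
    [[0, 0, -160], 0],
    [[0, 0, -160], 0]
  ]
}}

```text
clock: 7.58
eef_pos: [0.429, 0.328, 0.3285]
tool_rot: [0.651, 0.759, -0.0, -0.0]
ft_force: [0.2, -0.1, -2.9]
grip_width: 0.0072
grasp_force: 62.2
```

>>> {"name": "step_arm", "arguments": {
  "rows": [
    [[-30, -5, 0], 8],
    [[-70, -11, 0], 18],
    [[-110, -17, 0], 28],
    [[-155, -23, 0], 38],
    [[-200, -30, 0], 48],
    [[-245, -35, 0], 58],
    [[-290, -25, 0], 68],
    [[-330, 0, 0], 78],
    [[-360, 22, 0], 86],
    [[-375, 38, 0], 90.3],
    [[-375, 38, 0], 90.3],
    [[-375, 38, 0], 90.3]
  ]
}}

```text
clock: 9.07
eef_pos: [0.5227, -0.0363, 0.3276]
tool_rot: [0.997, 0.074, -0.002, -0.0]
ft_force: [-0.5, -0.2, -0.8]
grip_width: 0.0073
grasp_force: 62.1
```

```bash
python3 - <<'E'
from h import *
o=bot.get_obs(); print(o['clock'],o['eef_pos'],o['tool_rot'],np.degrees(o['joint_pos'][5]),o['grip_width'])
D=np.load('w2.npz'); W=D['W'];a=np.radians(98.43);ex=np.array([np.cos(a),np.sin(a)]);ey=np.array([-ex[1],ex[0]])
q=W[...,:2]-[.5202,-.0206]; X=q@ex;Y=q@ey
for x in np.arange(-.045,.05,.006):
    s=(abs(X-x)<.003)&(abs(Y)<.025)&(W[...,2]>.02); z=W[...,2][s]
    print(round(x,3),s.sum(),np.round(np.percentile(z,[10,50,90]),3) if s.sum() else '')
im,d,P=grab('wrist'); save('w4.png',im); W=cloud(d,P); np.savez('w4.npz',im=im,d=d,W=W)
E
```

```text
9.075 [ 0.52271946 -0.03632169  0.32761849] [ 9.97263101e-01  7.39159891e-02 -1.61816132e-03 -3.40225866e-04] 167.5419000511999 0.0073047733489465545
-0.045 445 [0.087 0.094 0.096]
-0.039 379 [0.086 0.087 0.088]
-0.033 478 [0.052 0.069 0.085]
-0.027 242 [0.022 0.034 0.044]
-0.021 0 
-0.015 0 
-0.009 1346 [0.028 0.419 0.419]
-0.003 230 [0.035 0.094 0.095]
0.003 223 [0.039 0.094 0.096]
0.009 297 [0.039 0.04  0.041]
0.015 293 [0.039 0.04  0.041]
0.021 628 [0.039 0.063 0.095]
0.027 143 [0.094 0.095 0.096]
0.033 0 
0.039 0 
0.045 961 [0.035 0.081 0.095]
```

View pics/w4.png

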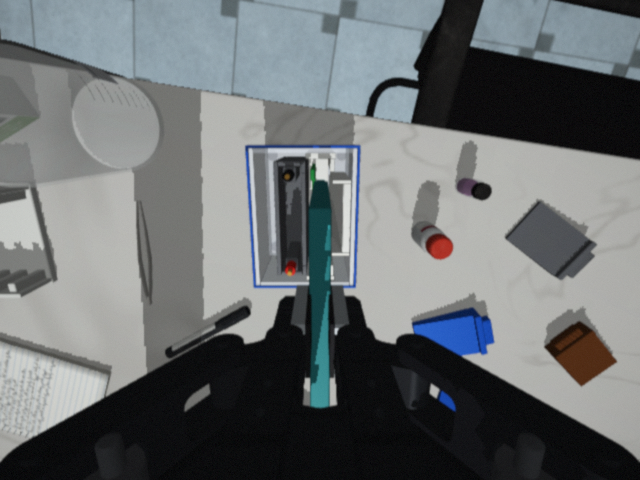

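The view shows the held cassette (teal, from (320,190) to (320,400)) parallel to the tank and in line with the slot. Next I measure its offset in tank coordinates.

```bash
python3 - <<'E'
from h import *
D=np.load('w4.npz'); im,W,d=D['im'].astype(int),D['W'],D['d'];a=np.radians(98.43);ex=np.array([np.cos(a),np.sin(a)]);ey=np.array([-ex[1],ex[0]])
m=(im[...,1]>im[...,0]+25)&(im[...,2]>im[...,0]+25)&(abs(im[...,1]-im[...,2])<40)&(d>0)&(W[...,2]>.14)
q=W[...,:2]-[.5202,-.0206]; X=(q@ex)[m];Y=(q@ey)[m];Z=W[...,2][m]
print(m.sum(),np.percentile(Z,[1,99]),np.percentile(Y,[1,99]))
for z in np.arange(.16,.28,.01):
    s=abs(Z-z)<.005
    if s.sum()>5: print(round(z,3),s.sum(),np.round(np.percentile(X[s],[2,50,98])*1000,1),np.round(np.percentile(Y[s],[2,98])*1000,1))
# rim recheck
m=(im[...,2]>im[...,0]+40)&(im[...,2]>im[...,1]+25)&(d>0)&(abs(W[...,2]-.095)<.006)&(np.hypot(W[...,0]-.52,W[...,1]+.02)<.1)
print(cv2.minAreaRect((W[m][:,:2]*1000).astype('float32')))
E
```

```text
4345 [0.19957072 0.27144163] [-0.04620515  0.0453515 ]
0.19 23 [-17.9 -14.5 -11.7] [-46.  -45.8]
0.2 35 [-18.6 -15.1 -11.4] [-46.1 -45.8]
0.21 29 [-18.6 -15.1 -11.6] [-46.1 -45.9]
0.22 44 [-18.8 -15.1 -11.5] [-46.2 -45.8]
0.23 46 [-18.6 -15.1 -11.7] [-46.2 -45.9]
0.24 57 [-18.8 -15.1 -11.4] [-46.3 -45.8]
0.25 65 [-18.7 -15.2 -11.6] [-46.3 -45.9]
0.26 91 [-18.8 -15.2 -11.4] [-46.3 -45.9]
0.27 3912 [-19.1 -15.2 -10.9] [-45.3  44.4]
((520.0502319335938, -20.434371948242188), (132.7942657470703, 99.1593017578125), 8.457862854003906)
```

>>> {"name": "step_arm", "arguments": {
  "rows": [
    [[2.5, 1.6, 20], 0],
    [[2.5, 1.6, 45], 0],
    [[2.5, 1.6, 65], 0],
    [[2.5, 1.6, 75], 0],
    [[2.5, 1.6, 85], 0],
    [[2.5, 1.6, 95], 0],
    [[2.5, 1.6, 105], 0],
    [[2.5, 1.6, 105], 0]
  ]
}}

```text
clock: 10.12
eef_pos: [0.5259, -0.0379, 0.223]
tool_rot: [0.997, 0.073, -0.001, -0.0]
ft_force: [-0.1, -0.4, -1.1]
grip_width: 0.0073
grasp_force: 62.1
```

>>> {"name": "step_arm", "arguments": {
  "rows": [
    [[0, 0, 10], 0],
    [[0, 0, 20], 0],
    [[0, 0, 30], 0],
    [[0, 0, 40], 0],
    [[0, 0, 46], 0],
    [[0, 0, 49], 0],
    [[0, 0, 51], 0],
    [[0, 0, 51], 0]
  ]
}}

```text
clock: 11.12
eef_pos: [0.5265, -0.0379, 0.173]
tool_rot: [0.997, 0.073, 0.0, 0.0]
ft_force: [-0.3, 0.3, -0.9]
grip_width: 0.007
grasp_force: 62.1
```

>>> {"name": "step_arm", "arguments": {
  "rows": [
    [[0, 0, 0], 0],
    [[0, 0, 0], 0],
    [[0, 0, 0], 0],
    [[0, 0, 0], 0]
  ],
  "claw": 0
}}

```text
clock: 11.62
eef_pos: [0.5265, -0.0379, 0.173]
tool_rot: [0.997, 0.073, 0.0, -0.0]
ft_force: [-0.3, -0.3, 0.1]
grip_width: 0.043
grasp_force: 0.0
```

>>> {"name": "step_arm", "arguments": {
  "rows": [
    [[0, 0, -10], 0],
    [[0, 0, -40], 0],
    [[0, 0, -90], 0],
    [[0, 0, -130], 0],
    [[0, 0, -150], 0],
    [[0, 0, -150], 0]
  ]
}}

```text
clock: 12.38
eef_pos: [0.5273, -0.038, 0.3255]
tool_rot: [0.997, 0.073, 0.003, 0.0]
ft_force: [-0.2, -0.2, 0.3]
grip_width: 0.0426
grasp_force: 0.0
```

```bash
python3 - <<'E'
from h import *
o=bot.get_obs(); print(o['clock'],o['eef_pos'],o['tool_rot'],o['grip_width'])
im,d,P=grab('wrist'); save('w5.png',im); W=cloud(d,P); np.savez('w5.npz',im=im,d=d,W=W)
im=im.astype(int);a=np.radians(98.43);ex=np.array([np.cos(a),np.sin(a)]);ey=np.array([-ex[1],ex[0]])
m=(im[...,1]>im[...,0]+25)&(im[...,2]>im[...,0]+25)&(abs(im[...,1]-im[...,2])<40)&(d>0)&(W[...,2]>.10)&(np.hypot(W[...,0]-.52,W[...,1]+.02)<.1)
q=W[...,:2]-[.5202,-.0206]; X=(q@ex)[m];Y=(q@ey)[m];Z=W[...,2][m]
print(m.sum(),np.percentile(Z,[1,50,99]),np.percentile(X,[1,50,99]),np.percentile(Y,[1,99]))
print(cv2.minAreaRect((np.c_[X,Y]*1000).astype('float32')))
g=bot.camera_params('wrist')
for n in ['wedge']: pass
# wedge geometry
a=np.radians(-65.2); A=np.array([np.cos(a),np.sin(a)]); B=np.array([-A[1],A[0]])
print('wedge origin',A*(.3218+.045)+B*.2454,'ridge',A*(.3218+.045+42e-3)+B*.2454)
E
```

```text
12.375 [ 0.52731092 -0.0379512   0.32546472] [9.97297470e-01 7.34222597e-02 2.60171622e-03 3.99608635e-04] 0.04258819639633869
1145 [0.11002012 0.11181614 0.11333192] [-0.02277939 -0.01863231 -0.0142308 ] [-0.04979121  0.04792567]
((-18.53411102294922, -0.5631637573242188), (99.1434097290039, 8.373250961303711), 89.81110382080078)
wedge origin [ 0.37662362 -0.23003924] ridge [ 0.3942406  -0.26816589]
```

The cassette is seated: its top is at z = 0.112 and its centre at x = −18.5, y = −0.6 mm in the tank. Before the wedge, I check from the depth image how far the fingertips reach at this opening.

```bash
python3 - <<'E'
from h import *
for f,pos,q in [('w5.npz',[.52731,-.03795,.32546],[.9973,.0734,.0026,.0004]),('w1.npz',[.37464,-.2283,.30385],[.9879,.1551,-.0003,.0001]),('w4.npz',[.52272,-.03632,.32762],[.99726,.0739,-.0016,-.0003])]:
    D=np.load(f);W=D['W'];d=D['d']
    p=(W-pos)@R.from_quat(q).as_matrix()
    s=(d>0)&(abs(p[...,0])<.03)&(abs(p[...,1])<.07)&(p[...,2]>.03)&(p[...,2]<.085)&((abs(p[...,1])>.012))
    t=p[s]; print(f,s.sum())
    for z in np.arange(.035,.085,.004):
        k=abs(t[:,2]-z)<.002; a=t[k]
        if k.sum()>3: print(round(z,3),k.sum(),'x',np.round(np.percentile(a[:,0],[2,98]),3),'|y|',np.round(np.percentile(abs(a[:,1]),[2,98]),3))
E
```

```text
w5.npz 4610
0.035 921 x [-0.011  0.01 ] |y| [0.02  0.028]
0.039 472 x [-0.011  0.011] |y| [0.02  0.034]
0.043 543 x [-0.011  0.01 ] |y| [0.02  0.035]
0.047 502 x [-0.011  0.011] |y| [0.02  0.035]
0.051 457 x [-0.011  0.01 ] |y| [0.02  0.035]
0.055 421 x [-0.011  0.01 ] |y| [0.02  0.035]
0.059 390 x [-0.01  0.01] |y| [0.02  0.035]
0.063 316 x [-0.011  0.01 ] |y| [0.02  0.034]
0.067 174 x [-0.011  0.01 ] |y| [0.02  0.027]
0.071 49 x [-0.01   0.006] |y| [0.02  0.022]
w1.npz 4813
0.035 877 x [-0.011  0.011] |y| [0.041 0.056]
0.039 770 x [-0.011  0.011] |y| [0.041 0.056]
0.043 718 x [-0.011  0.011] |y| [0.041 0.056]
0.047 633 x [-0.011  0.011] |y| [0.041 0.056]
0.051 578 x [-0.011  0.011] |y| [0.041 0.055]
0.055 425 x [-0.011  0.01 ] |y| [0.041 0.05 ]
0.059 152 x [-0.009  0.009] |y| [0.041 0.044]
w4.npz 877
0.035 21 x [0.01  0.011] |y| [0.012 0.016]
0.043 108 x [0.005 0.007] |y| [0.012 0.018]
0.047 141 x [0.005 0.007] |y| [0.012 0.018]
0.051 129 x [0.005 0.007] |y| [0.012 0.018]
0.055 124 x [0.005 0.006] |y| [0.012 0.018]
0.059 108 x [0.006 0.006] |y| [0.012 0.018]
0.063 85 x [0.005 0.006] |y| [0.012 0.017]
0.067 23 x [0.005 0.006] |y| [0.012 0.017]
```

>>> {"name": "step_arm", "arguments": {
  "rows": [
    [[-12, 16, 0], -10],
    [[-30, 40, 0], -20],
    [[-50, 66, 0], -30],
    [[-70, 92, 0], -40],
    [[-90, 118, 0], -50],
    [[-110, 145, 0], -60],
    [[-130, 171, 0], -70],
    [[-148, 195, 20], -80],
    [[-160, 210, 60], -90],
    [[-163, 215, 100], -99],
    [[-163, 215, 140], -106.4],
    [[-163, 215, 165], -106.4]
  ],
  "claw": -0.4
}}

```text
clock: 13.92
eef_pos: [0.3946, -0.2733, 0.1544]
tool_rot: [0.539, 0.843, 0.0, -0.003]
ft_force: [0.1, -0.5, 0.2]
grip_width: 0.0598
grasp_force: 0.0
```

>>> {"name": "step_arm", "arguments": {
  "rows": [
    [[0, 0, 0], 0],
    [[0, 0, 0], 0]
  ]
}}

```text
clock: 14.18
eef_pos: [0.3968, -0.2745, 0.1581]
tool_rot: [0.539, 0.843, 0.0, -0.0]
ft_force: [1.1, -0.1, -0.3]
grip_width: 0.0597
grasp_force: 0.0
```

>>> {"name": "step_arm", "arguments": {
  "rows": [
    [[0, 0, 25], 0],
    [[0, 0, 50], 0],
    [[0, 0, 66], 0],
    [[0, 0, 74], 0],
    [[0, 0, 74], 0],
    [[0, 0, 74], 0]
  ]
}}

```text
clock: 14.92
eef_pos: [0.3973, -0.2749, 0.0849]
tool_rot: [0.539, 0.843, -0.0, 0.001]
ft_force: [0.7, -0.1, 0.0]
grip_width: 0.0597
grasp_force: 0.0
```

>>> {"name": "step_arm", "arguments": {
  "rows": [
    [[0, 0, 0], 0],
    [[0, 0, 0], 0],
    [[0, 0, 0], 0],
    [[0, 0, 0], 0],
    [[0, 0, 0], 0],
    [[0, 0, 0], 0]
  ],
  "claw": 1
}}

```text
clock: 15.68
eef_pos: [0.3973, -0.275, 0.0849]
tool_rot: [0.539, 0.843, -0.0, 0.001]
ft_force: [-2.1, -0.8, 6.3]
grip_width: 0.0337
grasp_force: 59.1
```

>>> {"name": "step_arm", "arguments": {
  "rows": [
    [[0, 0, -15], 0],
    [[0, 0, -40], 0],
    [[0, 0, -80], 0],
    [[0, 0, -100], 0],
    [[0, 0, -100], 0],
    [[0, 0, -100], 0]
  ]
}}

```text
clock: 16.42
eef_pos: [0.3961, -0.2741, 0.1833]
tool_rot: [0.539, 0.843, 0.0, -0.001]
ft_force: [-0.8, -0.2, -0.2]
grip_width: 0.0333
grasp_force: 59.7
```

```bash
cat > wp.py <<'E'
from h import *
# fit the held wedge's tilt from blue points in tool frame
def tilt():
    o=bot.get_obs(); im,d,P=grab('wrist'); W=cloud(d,P); i=im.astype(int)
    p=(W-o['eef_pos'])@R.from_quat(o['tool_rot']).as_matrix()
    m=(i[...,2]>i[...,0]+50)&(i[...,2]>i[...,1]+35)&(d>0)&(abs(p[...,1])<.04)&(abs(p[...,0])<.13)&(p[...,2]>.02)&(p[...,2]<.17)
    return o,im,p[m]
if __name__=='__main__':
    o,im,p=tilt(); print(o['clock'],o['eef_pos'],o['grip_width'],len(p)); save('t%d.png'%(o['clock']*100),im)
    if len(p)>20:
        c=p.mean(0); print('mean',c,np.percentile(p,[1,99],axis=0))
        for x in np.arange(-.04,.13,.01):
            k=abs(p[:,0]-x)<.005
            if k.sum()>3: print(round(x,3),k.sum(),np.round(np.percentile(p[k,2],[2,50,98]),4))
E
python3 wp.py; ls pics
```

```text
16.425 [ 0.39613365 -0.27405468  0.18329568] 0.03330874275839534 29155
mean [0.05290469 0.00022971 0.07038163] [[ 0.00523208 -0.02692359  0.06029434]
 [ 0.09399388  0.02765425  0.07761042]]
0.0 252 [0.0628 0.064  0.0652]
0.01 1551 [0.061  0.0638 0.0653]
0.02 3540 [0.0599 0.0615 0.0673]
0.03 3134 [0.0657 0.0672 0.0689]
0.04 3196 [0.0672 0.0688 0.0704]
0.05 3321 [0.0687 0.0704 0.0719]
0.06 3392 [0.0703 0.0719 0.0735]
0.07 3556 [0.0718 0.0734 0.075 ]
0.08 3590 [0.0734 0.0749 0.0765]
0.09 3585 [0.0748 0.0764 0.0781]
0.1 38 [0.0768 0.0777 0.0784]
scene.png
side.png
t1642.png
w1.png
w2.png
w3.png
w4.png
w5.png
```

It is held level and does not swing under the full grip. I'll ease the finger target stepwise so the wedge can pivot tip-down under its own weight, staying low in case it drops.

>>> {"name": "step_arm", "arguments": {
  "rows": [
    [[0, 0, 15], 0],
    [[0, 0, 15], 0],
    [[0, 0, 15], 0]
  ],
  "claw": 0.26
}}

```text
clock: 16.85
eef_pos: [0.3964, -0.2742, 0.1684]
tool_rot: [0.539, 0.843, 0.0, -0.001]
ft_force: [-0.3, -0.5, -0.6]
grip_width: 0.0333
grasp_force: 59.8
```

>>> {"name": "step_arm", "arguments": {
  "rows": [
    [[0, 0, 0], 0],
    [[0, 0, 0], 0]
  ],
  "claw": 0.22
}}

```text
clock: 17.1
eef_pos: [0.3968, -0.2746, 0.1692]
tool_rot: [0.539, 0.843, -0.0, 0.0]
ft_force: [-0.7, 0.1, 0.3]
grip_width: 0.0335
grasp_force: 55.7
```

>>> {"name": "step_arm", "arguments": {
  "rows": [
    [[0, 0, 0], 0],
    [[0, 0, 0], 0]
  ],
  "claw": 0.2
}}

```text
clock: 17.35
eef_pos: [0.3967, -0.2745, 0.169]
tool_rot: [0.539, 0.843, -0.0, 0.0]
ft_force: [-0.3, 0.2, -0.3]
grip_width: 0.0343
grasp_force: 38.2
```

>>> {"name": "step_arm", "arguments": {
  "rows": [
    [[0, 0, 0], 0],
    [[0, 0, 0], 0]
  ],
  "claw": 0.185
}}

```text
clock: 17.6
eef_pos: [0.3967, -0.2744, 0.1689]
tool_rot: [0.539, 0.843, -0.0, -0.0]
ft_force: [-0.1, -0.2, -0.1]
grip_width: 0.0352
grasp_force: 24.9
```

```bash
python3 wp.py
```

```text
17.6 [ 0.39666341 -0.27441733  0.16891733] 0.03524169685803344 29307
mean [0.05282686 0.00025716 0.07007673] [[ 0.00517918 -0.02689427  0.05996619]
 [ 0.09399606  0.02766811  0.07728997]]
0.0 265 [0.0626 0.0637 0.0652]
0.01 1580 [0.0608 0.0635 0.065 ]
0.02 3555 [0.0595 0.0612 0.0669]
0.03 3150 [0.0654 0.067  0.0686]
0.04 3220 [0.0669 0.0685 0.0701]
0.05 3332 [0.0685 0.0701 0.0716]
0.06 3395 [0.0699 0.0716 0.0731]
0.07 3570 [0.0714 0.0731 0.0748]
0.08 3591 [0.073  0.0746 0.0763]
0.09 3618 [0.0746 0.0761 0.0778]
0.1 31 [0.0758 0.0773 0.0783]
```

Grip force is controllable (25 N now) and there is no swing yet. I'll ease further in small steps.

>>> {"name": "step_arm", "arguments": {
  "rows": [
    [[0, 0, 0], 0],
    [[0, 0, 0], 0]
  ],
  "claw": 0.173
}}

```text
clock: 17.9
eef_pos: [0.3967, -0.2744, 0.1689]
tool_rot: [0.539, 0.843, -0.0, -0.0]
ft_force: [0.1, -0.3, -0.4]
grip_width: 0.0352
grasp_force: 14.3
```

>>> {"name": "step_arm", "arguments": {
  "rows": [
    [[0, 0, 0], 0],
    [[0, 0, 0], 0]
  ],
  "claw": 0.167
}}

```text
clock: 18.15
eef_pos: [0.3966, -0.2744, 0.1689]
tool_rot: [0.539, 0.843, -0.0, -0.0]
ft_force: [-0.1, 0.7, -1.2]
grip_width: 0.0358
grasp_force: 9.0
```

```bash
python3 wp.py | head -4
```

```text
18.15 [ 0.39664568 -0.27444582  0.16890602] 0.035778601004409 29309
mean [0.05277678 0.00027041 0.07005748] [[ 0.00517968 -0.02687854  0.05988916]
 [ 0.09394823  0.02769373  0.07736879]]
0.0 250 [0.0624 0.0636 0.0649]
```

>>> {"name": "step_arm", "arguments": {
  "rows": [
    [[0, 0, 0], 0],
    [[0, 0, 0], 0]
  ],
  "claw": 0.163
}}

```text
clock: 18.45
eef_pos: [0.3967, -0.2744, 0.1689]
tool_rot: [0.539, 0.843, 0.0, -0.0]
ft_force: [-0.1, -0.2, 0.2]
grip_width: 0.0358
grasp_force: 5.8
```

>>> {"name": "step_arm", "arguments": {
  "rows": [
    [[0, 0, 0], 0],
    [[0, 0, 0], 0]
  ],
  "claw": 0.161
}}

```text
clock: 18.7
eef_pos: [0.3967, -0.2744, 0.1689]
tool_rot: [0.539, 0.843, 0.0, -0.0]
ft_force: [0.4, 0.4, -0.8]
grip_width: 0.0357
grasp_force: 3.5
```

```bash
python3 wp.py | head -12
```

```text
18.7 [ 0.39665523 -0.27444414  0.16891127] 0.035658283879427835 15691
mean [ 0.03008418 -0.00084183  0.09365291] [[ 0.00193878 -0.0279559   0.06320527]
 [ 0.06086277  0.02629429  0.13685537]]
0.0 430 [0.0636 0.0658 0.0686]
0.01 2536 [0.0627 0.0672 0.0761]
0.02 3941 [0.069  0.0738 0.0872]
0.03 2947 [0.087  0.0938 0.101 ]
0.04 2499 [0.1008 0.1076 0.1147]
0.05 2097 [0.1149 0.1215 0.1287]
0.06 1241 [0.1285 0.1332 0.1383]
```

It is swinging. I'll let it settle.

>>> {"name": "step_arm", "arguments": {
  "rows": [
    [[0, 0, -5], 0],
    [[0, 0, -5], 0],
    [[0, 0, -5], 0],
    [[0, 0, -5], 0]
  ]
}}

```text
clock: 19.25
eef_pos: [0.3966, -0.2744, 0.1739]
tool_rot: [0.539, 0.843, 0.0, -0.0]
ft_force: [0.5, -0.3, 0.2]
grip_width: 0.0358
grasp_force: 3.5
```

```bash
python3 wp.py
```

```text
19.25 [ 0.3966093  -0.27440015  0.17385326] 0.035826253185732695 14924
mean [ 0.02833436 -0.00085097  0.09393831] [[ 0.00177191 -0.02791066  0.06330671]
 [ 0.0572357   0.02618134  0.13853075]]
0.0 451 [0.0637 0.0658 0.0686]
0.01 2574 [0.0629 0.0676 0.076 ]
0.02 4016 [0.0695 0.0754 0.0894]
0.03 2942 [0.0892 0.0967 0.1045]
0.04 2391 [0.1047 0.112  0.1199]
0.05 1993 [0.1197 0.1271 0.1349]
0.06 557 [0.1347 0.1374 0.1401]
```

>>> {"name": "step_arm", "arguments": {
  "rows": [
    [[0, 0, 0], 0],
    [[0, 0, 0], 0],
    [[0, 0, 0], 0]
  ],
  "claw": 0.16
}}

```text
clock: 19.68
eef_pos: [0.3967, -0.2744, 0.1739]
tool_rot: [0.539, 0.843, -0.0, -0.0]
ft_force: [0.4, 0.1, -0.1]
grip_width: 0.0357
grasp_force: 2.7
```

>>> {"name": "step_arm", "arguments": {
  "rows": [
    [[0, 0, 0], 0],
    [[0, 0, 0], 0],
    [[0, 0, 0], 0]
  ],
  "claw": 0.1593
}}

```text
clock: 20.05
eef_pos: [0.3967, -0.2745, 0.1739]
tool_rot: [0.539, 0.843, -0.0, -0.0]
ft_force: [-0.5, 0.2, 0.1]
grip_width: 0.0362
grasp_force: 2.1
```

```bash
python3 wp.py
```

```text
20.05 [ 0.39665769 -0.27445292  0.1738961 ] 0.03623749946072874 14924
mean [ 0.02835523 -0.00083847  0.09392226] [[ 0.0018238  -0.02787978  0.0632511 ]
 [ 0.05727939  0.02620636  0.13832681]]
0.0 429 [0.0637 0.0659 0.0682]
0.01 2592 [0.0629 0.0675 0.0758]
0.02 4017 [0.0695 0.0754 0.0892]
0.03 2938 [0.0893 0.0967 0.1045]
0.04 2402 [0.1046 0.1119 0.12  ]
0.05 1991 [0.1198 0.1271 0.1348]
0.06 555 [0.1345 0.1373 0.1402]
```

>>> {"name": "step_arm", "arguments": {
  "rows": [
    [[0, 0, 0], 0],
    [[0, 0, 0], 0]
  ],
  "claw": 0.1588
}}

```text
clock: 20.35
eef_pos: [0.3967, -0.2745, 0.1739]
tool_rot: [0.539, 0.843, 0.0, 0.0]
ft_force: [-0.6, -0.4, -1.1]
grip_width: 0.0357
grasp_force: 1.6
```

>>> {"name": "step_arm", "arguments": {
  "rows": [
    [[0, 0, 0], 0],
    [[0, 0, 0], 0],
    [[0, 0, 0], 0]
  ],
  "claw": 0.1583
}}

```text
clock: 20.72
eef_pos: [0.3966, -0.2744, 0.1739]
tool_rot: [0.539, 0.843, 0.0, -0.0]
ft_force: [-0.3, -0.1, -0.9]
grip_width: 0.0361
grasp_force: 1.1
```

```bash
python3 wp.py
```

```text
20.725 [ 0.39664733 -0.27442237  0.17390576] 0.03611893391451606 10521
mean [ 0.01694127 -0.00089104  0.09488709] [[-0.00045187 -0.02770564  0.0641527 ]
 [ 0.03146035  0.02596442  0.15039993]]
0.0 786 [0.0648 0.0664 0.0684]
0.01 2815 [0.0639 0.0705 0.0766]
0.02 5161 [0.0741 0.0984 0.1245]
0.03 1759 [0.1258 0.1378 0.1516]
```

>>> {"name": "step_arm", "arguments": {
  "rows": [
    [[0, 0, 0], 0],
    [[0, 0, 0], 0]
  ],
  "claw": 0.158
}}

```text
clock: 21.02
eef_pos: [0.3967, -0.2745, 0.1739]
tool_rot: [0.539, 0.843, -0.0, 0.0]
ft_force: [-0.1, 0.1, 0.5]
grip_width: 0.0356
grasp_force: 0.9
```

>>> {"name": "step_arm", "arguments": {
  "rows": [
    [[0, 0, 0], 0],
    [[0, 0, 0], 0]
  ],
  "claw": 0.1577
}}

```text
clock: 21.28
eef_pos: [0.3967, -0.2745, 0.1739]
tool_rot: [0.539, 0.843, 0.0, 0.0]
ft_force: [0.7, 0.2, -0.4]
grip_width: 0.0363
grasp_force: 0.6
```

```bash
python3 wp.py
```

```text
21.275 [ 0.39667151 -0.27445724  0.17389367] 0.03626705706895848 7909
mean [ 0.0108756  -0.0008804   0.09311679] [[-0.00065234 -0.02747928  0.06543666]
 [ 0.01568065  0.02567117  0.15350221]]
0.0 894 [0.0657 0.0669 0.0684]
0.01 6537 [0.0657 0.0956 0.1515]
0.02 478 [0.0776 0.0815 0.1518]
```

It is nearly vertical. I'll firm up the grip and measure precisely.

>>> {"name": "step_arm", "arguments": {
  "rows": [
    [[0, 0, 0], 0],
    [[0, 0, 0], 0],
    [[0, 0, 0], 0]
  ],
  "claw": 1
}}

```text
clock: 21.7
eef_pos: [0.3967, -0.2745, 0.1739]
tool_rot: [0.539, 0.843, -0.0, -0.0]
ft_force: [0.1, 0.7, -0.6]
grip_width: 0.033
grasp_force: 59.6
```

```bash
cat > ws.py <<'E'
from wp import *
o,im,p=tilt(); print(o['clock'],o['eef_pos'],o['grip_width'],len(p)); np.save('p.npy',p); save('hold.png',im)
for z in np.arange(.06,.17,.006):
    k=abs(p[:,2]-z)<.003
    if k.sum()>3: print(round(z,3),k.sum(),'x',np.round(np.percentile(p[k,0],[2,50,98]),4),'y',np.round(np.percentile(p[k,1],[2,98]),4))
E
python3 ws.py
```

```text
21.7 [ 0.39665178 -0.27445351  0.173906  ] 0.03302194053483601 7789
0.066 1737 x [-0.0013  0.005   0.0098] y [-0.0165  0.015 ]
0.072 595 x [-0.0003  0.0102  0.0111] y [-0.0167  0.0153]
0.078 1771 x [0.0061 0.0126 0.0152] y [-0.0279  0.0259]
0.084 361 x [0.0145 0.0153 0.0158] y [-0.027   0.0246]
0.096 315 x [0.011  0.0115 0.012 ] y [-0.027   0.0252]
0.102 443 x [0.0112 0.0118 0.0123] y [-0.0269  0.0249]
0.108 406 x [0.0116 0.0121 0.0126] y [-0.0271  0.0251]
0.114 373 x [0.0119 0.0124 0.0129] y [-0.0269  0.0253]
0.12 342 x [0.0122 0.0127 0.0133] y [-0.0265  0.0254]
0.126 314 x [0.0126 0.0131 0.0136] y [-0.0263  0.0255]
0.132 293 x [0.013  0.0135 0.0139] y [-0.0271  0.0252]
0.138 261 x [0.0133 0.0138 0.0143] y [-0.0265  0.0253]
0.144 251 x [0.0136 0.0141 0.0146] y [-0.0265  0.0252]
0.15 236 x [0.014  0.0145 0.0149] y [-0.0268  0.0252]
0.156 89 x [0.0143 0.0147 0.0151] y [-0.0263  0.0249]
```

View pics/hold.png

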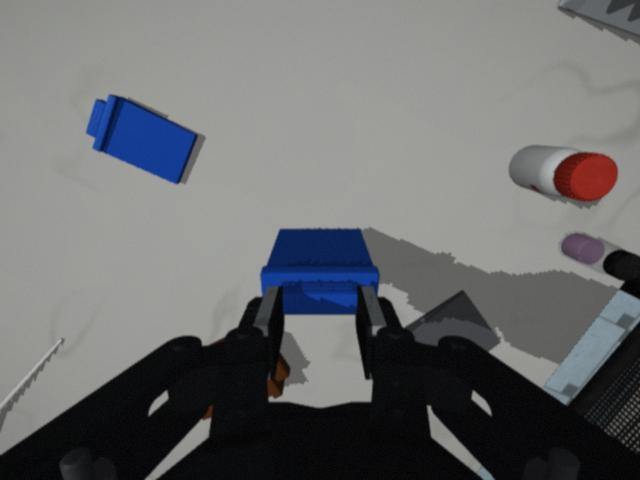

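The wedge hangs tip-down with its sloping face towards the camera (blade top (320,245), head lip (320,285)), tilted by about 0.2 rad. I'll carry it over the tank's ledge, straighten it against the inside of the front wall, then insert it.

>>> {"name": "step_arm", "arguments": {
  "rows": [
    [[0, 0, -40], 0],
    [[0, 0, -80], -10],
    [[10, 14, -110], -20],
    [[28, 38, -126], -30],
    [[46, 63, -126], -40],
    [[65, 88, -126], -50],
    [[84, 114, -126], -60],
    [[102, 139, -126], -70],
    [[120, 163, -126], -80],
    [[136, 186, -126], -90],
    [[148, 202, -126], -100],
    [[154.5, 210.6, -126], -110]
  ]
}}

```text
clock: 23.25
eef_pos: [0.5233, -0.0447, 0.2997]
tool_rot: [-0.385, 0.923, 0.0, -0.0]
ft_force: [0.1, 0.8, -0.3]
grip_width: 0.0328
grasp_force: 59.9
```

>>> {"name": "step_arm", "arguments": {
  "rows": [
    [[0, 0, 0], -10],
    [[0, 0, 0], -20],
    [[0, 0, 0], -30],
    [[0, 0, 0], -40],
    [[0, 0, 0], -49],
    [[0, 0, 0], -53.6],
    [[0, 0, 0], -53.6],
    [[0, 0, 0], -53.6]
  ]
}}

```text
clock: 24.25
eef_pos: [0.5229, -0.0458, 0.2999]
tool_rot: [0.757, -0.654, -0.0, 0.0]
ft_force: [-0.6, 0.5, -0.0]
grip_width: 0.033
grasp_force: 59.9
```

```bash
cat > tk.py <<'E'
from ws import *
a=np.radians(98.43);ex=np.array([np.cos(a),np.sin(a)]);ey=np.array([-ex[1],ex[0]]);q=o['eef_pos'][:2]-[.5202,-.0206]
x=R.from_quat(o['tool_rot']).as_matrix()[:,0]
print('TCP in tank mm',q@ex*1000,q@ey*1000,o['eef_pos'][2]*1000,'toolx ang',np.degrees(np.arctan2(x[1],x[0])),o['ft_force'])
E
python3 tk.py
```

```text
24.25 [ 0.52292993 -0.04580878  0.29985749] 0.033015740713086696 7804
0.06 6 x [0.0065 0.0102 0.0108] y [0.0238 0.031 ]
0.066 1743 x [-0.0034  0.0031  0.008 ] y [-0.0145  0.0171]
0.072 598 x [0.0068 0.0082 0.0092] y [-0.0148  0.017 ]
0.078 1792 x [0.0035 0.0107 0.0133] y [-0.0257  0.0282]
0.084 327 x [0.0126 0.0133 0.0138] y [-0.0242  0.0271]
0.096 315 x [0.009  0.0094 0.0099] y [-0.0251  0.0275]
0.102 454 x [0.009  0.0096 0.0101] y [-0.025   0.0274]
0.108 406 x [0.0094 0.0099 0.0104] y [-0.0248  0.0275]
0.114 383 x [0.0097 0.0103 0.0107] y [-0.025   0.0275]
0.12 330 x [0.0101 0.0106 0.0112] y [-0.0247  0.0274]
0.126 314 x [0.0104 0.0109 0.0114] y [-0.0249  0.0273]
0.132 292 x [0.0107 0.0112 0.0118] y [-0.0248  0.0271]
0.138 261 x [0.0111 0.0116 0.0121] y [-0.0251  0.0276]
0.144 254 x [0.0113 0.0119 0.0123] y [-0.0245  0.0269]
0.15 237 x [0.0119 0.0123 0.0127] y [-0.0248  0.0273]
0.156 92 x [0.012  0.0125 0.0128] y [-0.0245  0.0267]
TCP in tank mm -25.336626529109576 0.9951992757005609 299.8574908382244 toolx ang -81.64553379647795 [-0.56846306  0.46696936 -0.02924912]
```

>>> {"name": "step_arm", "arguments": {
  "rows": [
    [[2.5, -2, 15], 0],
    [[2.5, -2, 30], 0],
    [[2.5, -2, 42], 0],
    [[2.5, -2, 50], 0],
    [[2.5, -2, 50], 0],
    [[2.5, -2, 50], 0]
  ]
}}

```text
clock: 25.05
eef_pos: [0.5256, -0.048, 0.2503]
tool_rot: [0.757, -0.653, 0.0, -0.0]
ft_force: [-0.2, 0.1, 0.0]
grip_width: 0.0327
grasp_force: 59.9
```

>>> {"name": "step_arm", "arguments": {
  "rows": [
    [[3, 0, 0], 0],
    [[6, 0, 0], 0],
    [[9, 0, 0], 0],
    [[12, 0, 0], 0],
    [[15, 0, 0], 0],
    [[18, 0, 0], 0],
    [[18, 0, 0], 0]
  ]
}}

```text
clock: 25.92
eef_pos: [0.528, -0.0657, 0.25]
tool_rot: [0.757, -0.653, -0.0, -0.0]
ft_force: [-0.3, 2.4, 0.6]
grip_width: 0.0332
grasp_force: 60.0
```

```bash
python3 tk.py
```

```text
25.925 [ 0.52803525 -0.06573475  0.25000469] 0.033166213703267576 6577
0.06 4 x [0.01   0.0102 0.0104] y [0.0239 0.0242]
0.066 1856 x [-0.0039  0.0025  0.0081] y [-0.0146  0.017 ]
0.072 471 x [-0.0052  0.0076  0.0083] y [-0.0144  0.0169]
0.078 1714 x [-0.0128  0.0081  0.0111] y [-0.0258  0.0281]
0.084 361 x [0.0104 0.0109 0.0114] y [-0.0242  0.0272]
0.102 91 x [0.0035 0.0038 0.0041] y [-0.0244  0.026 ]
0.108 254 x [0.0029 0.0033 0.0039] y [-0.0246  0.0267]
0.114 227 x [0.002  0.0026 0.003 ] y [-0.0243  0.0262]
0.12 201 x [0.0012 0.0019 0.0024] y [-0.0241  0.0262]
0.126 209 x [0.0007 0.0011 0.0015] y [-0.0239  0.0267]
0.132 178 x [-0.0001  0.0003  0.0008] y [-0.0239  0.0263]
0.138 163 x [-0.0008 -0.0004  0.0002] y [-0.0242  0.0257]
0.144 147 x [-0.0015 -0.0011 -0.0006] y [-0.0237  0.0262]
0.15 15 x [-0.0017 -0.0016 -0.0014] y [-0.0186  0.0246]
0.156 679 x [-0.0951  0.0024  0.0042] y [-0.037   0.0374]
TCP in tank mm -45.79575406087267 -1.1338018211737932 250.00468801314457 toolx ang -81.58565265638399 [-0.33492926  2.42010369  0.5986576 ]
```

The wedge is now upright to within 0.02 rad and its corner touches the front wall where expected. Next I move over the gap and insert along the ramp.

>>> {"name": "step_arm", "arguments": {
  "rows": [
    [[-3, 0, -3], 0],
    [[-9.3, 0, -3], 0],
    [[-9.3, 0, 0], 0],
    [[-9.5, 0, 6], 0],
    [[-10, 0, 12], 0],
    [[-11, 0, 18], 0],
    [[-11.8, 0, 24], 0],
    [[-11.8, 0, 24], 0]
  ]
}}

```text
clock: 26.98
eef_pos: [0.5315, -0.0566, 0.2444]
tool_rot: [0.757, -0.654, 0.013, -0.006]
ft_force: [-19.6, -1.1, 79.7]
grip_width: 0.0329
grasp_force: 84.8
```

```bash
python3 tk.py
```

```text
26.975 [ 0.53153527 -0.0565886   0.24440332] 0.032874628208149084 7649
0.06 653 x [-0.0024  0.0033  0.0077] y [-0.0043  0.0173]
0.066 1587 x [-0.0037  0.0046  0.0086] y [-0.0148  0.0162]
0.072 1066 x [0.0035 0.0089 0.0124] y [-0.0139  0.029 ]
0.078 1223 x [-0.0121  0.0112  0.0127] y [-0.025   0.0264]
0.084 62 x [0.0115 0.012  0.0123] y [-0.0221  0.0079]
0.096 214 x [0.0061 0.0067 0.0072] y [-0.0159  0.0305]
0.102 357 x [0.0058 0.0063 0.0068] y [-0.022   0.0306]
0.108 324 x [0.0055 0.0061 0.0065] y [-0.0215  0.0308]
0.114 285 x [0.0053 0.0057 0.0063] y [-0.0207  0.0315]
0.12 259 x [0.005  0.0055 0.0059] y [-0.0202  0.0318]
0.126 240 x [0.0047 0.0052 0.0056] y [-0.0192  0.0324]
0.132 231 x [0.0044 0.0049 0.0053] y [-0.0187  0.0326]
0.138 196 x [0.0041 0.0045 0.005 ] y [-0.0182  0.0329]
0.144 161 x [-0.0677  0.0043  0.0047] y [-0.0176  0.0334]
0.15 778 x [-0.0879  0.009   0.0108] y [-0.0369  0.0377]
0.162 7 x [-0.0612 -0.0608 -0.0606] y [-0.013   0.0225]
TCP in tank mm -37.26153129284902 -5.936832370408002 244.4033215849454 toolx ang -81.67603280911761 [-19.64023038  -1.07042507  79.73671747]
```

The tip caught the ledge because the sideways move lagged the descent. I'll lift off and re-measure.

>>> {"name": "step_arm", "arguments": {
  "rows": [
    [[0, 0, -15], 0],
    [[0, 0, -30], 0],
    [[0, 0, -40], 0],
    [[0, 0, -40], 0],
    [[0, 0, -40], 0]
  ]
}}

```text
clock: 27.65
eef_pos: [0.5258, -0.0542, 0.2644]
tool_rot: [0.757, -0.653, -0.001, 0.001]
ft_force: [0.0, -0.2, -0.5]
grip_width: 0.0328
grasp_force: 74.5
```

```bash
python3 tk.py; python3 - <<'E'
import cv2;a=cv2.imread('pics/hold.png');cv2.imwrite('pics/hold2.png',a)
E
```

```text
27.65 [ 0.52582883 -0.05419101  0.26440228] 0.0327663729417847 8313
0.06 351 x [-0.0015  0.0044  0.0075] y [-0.0021  0.0172]
0.066 1789 x [-0.0035  0.004   0.0085] y [-0.0147  0.0167]
0.072 1174 x [0.0043 0.0092 0.0128] y [-0.014   0.0287]
0.078 1175 x [0.006  0.0123 0.0136] y [-0.0253  0.0262]
0.084 73 x [0.0123 0.0131 0.0135] y [-0.0234  0.0059]
0.09 68 x [0.0087 0.0091 0.0096] y [0.0005 0.0299]
0.096 437 x [0.0085 0.0091 0.0096] y [-0.0225  0.03  ]
0.102 431 x [0.0087 0.0093 0.0098] y [-0.0224  0.0305]
0.108 405 x [0.0089 0.0095 0.01  ] y [-0.0221  0.0309]
0.114 364 x [0.0091 0.0098 0.0103] y [-0.0212  0.0312]
0.12 331 x [0.0095 0.01   0.0105] y [-0.0209  0.0316]
0.126 294 x [0.0097 0.0102 0.0107] y [-0.0201  0.0321]
0.132 289 x [0.0099 0.0104 0.0109] y [-0.0196  0.0321]
0.138 250 x [0.0102 0.0107 0.0112] y [-0.0194  0.0331]
0.144 242 x [0.0104 0.0109 0.0113] y [-0.0186  0.0334]
0.15 170 x [0.0107 0.011  0.0115] y [-0.0183  0.0325]
0.156 5 x [0.0105 0.0107 0.0107] y [-0.008  0.004]
0.168 460 x [-0.0829  0.0138  0.0159] y [-0.0367  0.0374]
TCP in tank mm -34.05327892690555 -0.6435384039684402 264.40228252357554 toolx ang -81.58223755184419 [ 0.02539261 -0.15862418 -0.48690662]
```

View pics/hold2.png

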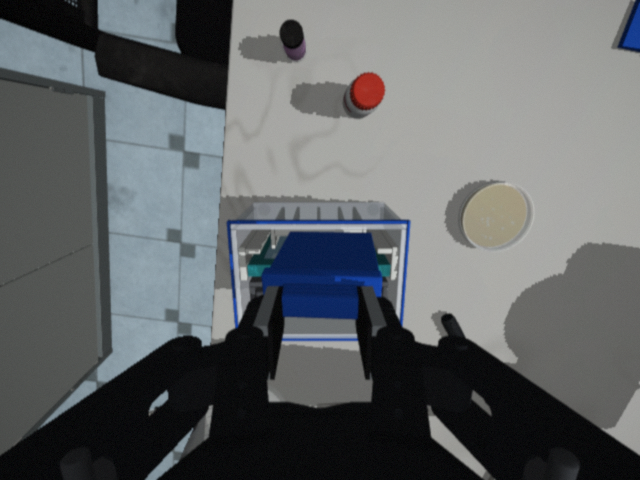

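The tank, with the cassette still in its slot (teal ends at (258,268) and (388,262)), lies under the wedge, which has tilted and rolled slightly. I'll ease the grip to re-seat the ridge between the pads, then straighten it again.

>>> {"name": "step_arm", "arguments": {
  "rows": [
    [[0, 0, 0], 0],
    [[0, 0, 0], 0],
    [[0, 0, 0], 0]
  ],
  "claw": 0.163
}}

```text
clock: 28.08
eef_pos: [0.5262, -0.0541, 0.2658]
tool_rot: [0.757, -0.653, -0.0, 0.0]
ft_force: [1.1, -0.8, -0.5]
grip_width: 0.0357
grasp_force: 9.8
```

```bash
python3 tk.py | sed -n '1p;6,20p'
```

```text
28.075 [ 0.52617082 -0.05409535  0.26579849] 0.03567141379653565 8083
0.084 44 x [0.0127 0.0132 0.0136] y [-0.0221  0.0027]
0.09 101 x [0.0088 0.0093 0.0096] y [0.0008 0.03  ]
0.096 468 x [0.0087 0.0092 0.0098] y [-0.0223  0.0298]
0.102 424 x [0.0088 0.0094 0.01  ] y [-0.0223  0.0304]
0.108 402 x [0.0091 0.0097 0.0103] y [-0.022  0.031]
0.114 369 x [0.0093 0.0099 0.0104] y [-0.0212  0.0313]
0.12 339 x [0.0096 0.0102 0.0107] y [-0.0205  0.0321]
0.126 311 x [0.0099 0.0104 0.011 ] y [-0.0204  0.0321]
0.132 279 x [0.0101 0.0107 0.0112] y [-0.0199  0.0324]
0.138 258 x [0.0104 0.0109 0.0114] y [-0.0192  0.0331]
0.144 243 x [0.0107 0.0112 0.0116] y [-0.0187  0.0331]
0.15 145 x [0.0109 0.0114 0.0117] y [-0.018   0.0332]
0.156 5 x [0.0112 0.0113 0.0115] y [-0.0175 -0.0149]
0.168 39 x [-0.082  -0.0805  0.0152] y [-0.031   0.0372]
TCP in tank mm -34.00878494003779 -0.9958532302716313 265.7984854453267 toolx ang -81.57617610850815 [ 1.14320547 -0.7910794  -0.5200091 ]
```

>>> {"name": "step_arm", "arguments": {
  "rows": [
    [[0, 0, 0], 0],
    [[0, 0, 0], 0]
  ],
  "claw": 0.158
}}

```text
clock: 28.38
eef_pos: [0.5262, -0.0541, 0.266]
tool_rot: [0.757, -0.653, 0.0, -0.0]
ft_force: [-0.3, 0.9, -0.6]
grip_width: 0.0359
grasp_force: 6.6
```

>>> {"name": "step_arm", "arguments": {
  "rows": [
    [[0, 0, 0], 0],
    [[0, 0, 0], 0]
  ],
  "claw": 0.156
}}

```text
clock: 28.62
eef_pos: [0.5262, -0.0541, 0.266]
tool_rot: [0.757, -0.653, 0.0, -0.0]
ft_force: [-0.3, 0.3, -0.1]
grip_width: 0.0361
grasp_force: 5.4
```

```bash
python3 tk.py | sed -n '1p;6,20p'
```

```text
28.625 [ 0.52620421 -0.05412751  0.26596364] 0.03611285799488351 8067
0.084 42 x [0.0126 0.0131 0.0133] y [-0.0235  0.0016]
0.09 107 x [0.0088 0.0092 0.0095] y [-0.0006  0.0299]
0.096 471 x [0.0086 0.0092 0.0098] y [-0.0224  0.03  ]
0.102 429 x [0.0089 0.0094 0.01  ] y [-0.0221  0.0305]
0.108 405 x [0.0092 0.0096 0.0102] y [-0.022   0.0308]
0.114 361 x [0.0093 0.0099 0.0105] y [-0.0212  0.0313]
0.12 339 x [0.0096 0.0102 0.0107] y [-0.0208  0.0316]
0.126 314 x [0.01   0.0104 0.011 ] y [-0.0202  0.0324]
0.132 264 x [0.0102 0.0107 0.0112] y [-0.0195  0.0324]
0.138 272 x [0.0103 0.0109 0.0115] y [-0.0193  0.0331]
0.144 242 x [0.0107 0.0112 0.0117] y [-0.0183  0.0329]
0.15 142 x [0.011  0.0114 0.0117] y [-0.0185  0.0332]
0.156 4 x [0.0113 0.0114 0.0115] y [-0.016  -0.0121]
0.168 24 x [-0.0818  0.0144  0.0156] y [-0.034   0.0305]
TCP in tank mm -34.045487752229015 -1.0241714964623634 265.963644761822 toolx ang -81.57667972906472 [-0.33531342  0.29723871 -0.14076   ]
```

>>> {"name": "step_arm", "arguments": {
  "rows": [
    [[-4, 0, 0], 0],
    [[-4, 0, 6], 0],
    [[-4, 0, 12], 0],
    [[-4, 0, 15], 0],
    [[-4, 0, 17], 0],
    [[-4, 0, 17], 0]
  ],
  "claw": 0.165
}}

```text
clock: 29.42
eef_pos: [0.5256, -0.0502, 0.2487]
tool_rot: [0.757, -0.653, -0.0, 0.0]
ft_force: [-0.5, 0.2, -0.9]
grip_width: 0.0359
grasp_force: 8.9
```

>>> {"name": "step_arm", "arguments": {
  "rows": [
    [[0, 0, 1], 0],
    [[0, 0, 2], 0],
    [[0, 0, 3], 0],
    [[0, 0, 3], 0]
  ]
}}

```text
clock: 29.92
eef_pos: [0.5256, -0.0502, 0.2459]
tool_rot: [0.757, -0.653, -0.0, 0.0]
ft_force: [0.5, -0.3, -1.0]
grip_width: 0.0357
grasp_force: 8.9
```

```bash
python3 tk.py | sed -n '1p;6,20p'
```

```text
29.925 [ 0.52557625 -0.05016589  0.24585108] 0.035729188391978584 8789
0.084 41 x [0.0126 0.0131 0.0134] y [-0.024 -0.   ]
0.09 109 x [0.0087 0.0092 0.0098] y [-0.002   0.0303]
0.096 466 x [0.0086 0.0092 0.0098] y [-0.0225  0.0298]
0.102 439 x [0.0089 0.0094 0.01  ] y [-0.0224  0.0302]
0.108 402 x [0.0091 0.0097 0.0102] y [-0.022   0.0308]
0.114 350 x [0.0093 0.0099 0.0105] y [-0.0211  0.0316]
0.12 342 x [0.0096 0.0102 0.0107] y [-0.0205  0.0317]
0.126 305 x [0.0099 0.0104 0.0109] y [-0.0203  0.0319]
0.132 283 x [0.0101 0.0107 0.0112] y [-0.0198  0.0326]
0.138 248 x [0.0104 0.0109 0.0115] y [-0.0191  0.0331]
0.144 249 x [0.0106 0.0111 0.0117] y [-0.0186  0.0331]
0.15 893 x [-0.0785  0.0174  0.0197] y [-0.0371  0.0367]
0.156 4 x [0.0111 0.0141 0.017 ] y [-0.0141  0.0384]
TCP in tank mm -30.034610847379483 -0.9837773869511586 245.85108319045207 toolx ang -81.5809101273289 [ 0.51626377 -0.27562398 -0.95773474]
```

>>> {"name": "step_arm", "arguments": {
  "rows": [
    [[0, 0, 1], 0],
    [[0, 0, 2], 0],
    [[0, 0, 3], 0],
    [[0, 0, 4], 0],
    [[0, 0, 4], 0]
  ]
}}

```text
clock: 30.6
eef_pos: [0.5259, -0.0503, 0.2449]
tool_rot: [0.757, -0.653, 0.002, -0.001]
ft_force: [-4.6, 1.0, 13.7]
grip_width: 0.0357
grasp_force: 10.8
```

```bash
python3 tk.py | sed -n '1p;7,20p'
```

```text
30.6 [ 0.52591418 -0.05031523  0.24491231] 0.035704068184656296 8731
0.09 118 x [0.0087 0.0091 0.0096] y [-0.0041  0.0305]
0.096 471 x [0.0086 0.0091 0.0097] y [-0.0223  0.0302]
0.102 425 x [0.0087 0.0093 0.0099] y [-0.022   0.0309]
0.108 405 x [0.009  0.0096 0.0101] y [-0.0215  0.0312]
0.114 361 x [0.0092 0.0098 0.0103] y [-0.0208  0.0316]
0.12 326 x [0.0094 0.01   0.0106] y [-0.0202  0.0319]
0.126 310 x [0.0097 0.0103 0.0108] y [-0.0198  0.033 ]
0.132 278 x [0.0101 0.0105 0.011 ] y [-0.019   0.0332]
0.138 263 x [0.0102 0.0107 0.0111] y [-0.0184  0.0336]
0.144 230 x [0.0104 0.0109 0.0114] y [-0.018   0.0342]
0.15 827 x [-0.0789  0.0169  0.0192] y [-0.0372  0.0371]
TCP in tank mm -30.231879928413044 -1.296164624125522 244.91230523897383 toolx ang -81.58657751585189 [-4.58021134  0.97016399 13.65880303]
```

The +y edge of the rolled blade is touching the cheek. I'll raise it, centre the tip by 7 mm, and press again to level it.

>>> {"name": "step_arm", "arguments": {
  "rows": [
    [[0, 0, -6], 0],
    [[0, -4, -6], 0],
    [[0, -7, -6], 0],
    [[0, -7, -6], 0],
    [[0, -7, -3], 0],
    [[0, -7, -1], 0],
    [[0, -7, 0], 0],
    [[0, -7, 0], 0]
  ]
}}

```text
clock: 31.65
eef_pos: [0.5326, -0.0493, 0.2447]
tool_rot: [0.757, -0.653, 0.001, -0.001]
ft_force: [-5.0, -0.8, 14.9]
grip_width: 0.036
grasp_force: 11.0
```

>>> {"name": "step_arm", "arguments": {
  "rows": [
    [[0, 0, 1], 0],
    [[0, 0, 2], 0],
    [[0, 0, 3], 0],
    [[0, 0, 3], 0]
  ]
}}

```text
clock: 32.15
eef_pos: [0.5322, -0.0496, 0.2434]
tool_rot: [0.757, -0.653, 0.002, -0.001]
ft_force: [-8.6, -0.6, 23.9]
grip_width: 0.0355
grasp_force: 16.2
```

```bash
python3 tk.py | sed -n '1p;7,20p'
```

```text
32.15 [ 0.53220883 -0.04956039  0.24340588] 0.03548897112215496 8873
0.096 479 x [0.0084 0.009  0.0096] y [-0.0226  0.0299]
0.102 431 x [0.0087 0.0092 0.0098] y [-0.0219  0.0307]
0.108 397 x [0.0089 0.0094 0.0099] y [-0.0214  0.0311]
0.114 352 x [0.0091 0.0096 0.0101] y [-0.021   0.0317]
0.12 332 x [0.0094 0.0098 0.0103] y [-0.0201  0.0323]
0.126 298 x [0.0096 0.01   0.0105] y [-0.0201  0.0324]
0.132 280 x [0.0098 0.0103 0.0108] y [-0.0197  0.0325]
0.138 253 x [0.01   0.0104 0.0109] y [-0.0188  0.0333]
0.144 239 x [-0.0772  0.0107  0.0112] y [-0.0187  0.033 ]
0.15 858 x [-0.0793  0.0166  0.0189] y [-0.0366  0.0371]
TCP in tank mm -30.407995501646283 -7.63346233870682 243.40587824750892 toolx ang -81.60163756894597 [-8.64001318 -0.59326521 23.94861822]
```

>>> {"name": "step_arm", "arguments": {
  "rows": [
    [[0, 2, -1], 0],
    [[0, 4, -1], 0],
    [[0, 6, -1], 0],
    [[0, 8, -1], 0],
    [[0, 10, -1], 0],
    [[0, 12, -1], 0],
    [[0, 12, -1], 0]
  ]
}}

```text
clock: 33.08
eef_pos: [0.5215, -0.0509, 0.2409]
tool_rot: [0.757, -0.653, 0.001, -0.001]
ft_force: [1.7, 0.6, 6.9]
grip_width: 0.0355
grasp_force: 7.9
```

```bash
python3 tk.py | sed -n '1p;7,20p'
```

```text
33.075 [ 0.52146857 -0.05087329  0.24091718] 0.03553542698387668 8940
0.096 479 x [0.0085 0.0091 0.0096] y [-0.0252  0.0273]
0.102 438 x [0.0088 0.0093 0.0098] y [-0.0252  0.0273]
0.108 394 x [0.0089 0.0095 0.0101] y [-0.0254  0.0271]
0.114 351 x [0.0093 0.0098 0.0102] y [-0.025   0.0272]
0.12 333 x [0.0095 0.0099 0.0105] y [-0.0254  0.0268]
0.126 305 x [0.0097 0.0102 0.0107] y [-0.0249  0.0264]
0.132 287 x [0.01   0.0105 0.0109] y [-0.0252  0.0266]
0.138 246 x [0.0102 0.0107 0.0111] y [-0.0252  0.0266]
0.144 893 x [-0.0785  0.0172  0.0195] y [-0.0369  0.0367]
0.15 92 x [-0.0783  0.011   0.0192] y [-0.0322  0.037 ]
TCP in tank mm -30.132181863700584 3.183227175273324 240.91718184799313 toolx ang -81.57552052759164 [1.70181125 0.58885372 6.90953476]
```

The roll is gone. Now a firm grip, raise, re-centre, and straighten against the front wall again.

>>> {"name": "step_arm", "arguments": {
  "rows": [
    [[0, 0, 0], 0],
    [[0, 0, 0], 0],
    [[0, 0, -3], 0],
    [[0, -3.5, -4], 0],
    [[0, -3.5, -4], 0]
  ],
  "claw": 1
}}

```text
clock: 33.75
eef_pos: [0.5239, -0.0504, 0.2431]
tool_rot: [0.757, -0.653, -0.001, 0.001]
ft_force: [0.2, -0.4, -1.0]
grip_width: 0.0337
grasp_force: 59.9
```

>>> {"name": "step_arm", "arguments": {
  "rows": [
    [[3, 0, 0], 0],
    [[6, 0, 0], 0],
    [[9, 0, 0], 0],
    [[12, 0, 0], 0],
    [[15, 0, 0], 0],
    [[18, 0, 0], 0],
    [[20, 0, 0], 0],
    [[20, 0, 0], 0]
  ]
}}

```text
clock: 34.75
eef_pos: [0.527, -0.0703, 0.2437]
tool_rot: [0.757, -0.653, -0.0, 0.0]
ft_force: [-2.3, 5.1, -1.0]
grip_width: 0.0337
grasp_force: 59.8
```

>>> {"name": "step_arm", "arguments": {
  "rows": [
    [[-3, 0, -8], 0],
    [[-6, 0, -16], 0],
    [[-9, 0, -16], 0],
    [[-10, 0, -16], 0],
    [[-10, 0, -16], 0],
    [[-10, 0, -16], 0]
  ]
}}

```text
clock: 35.5
eef_pos: [0.5255, -0.0604, 0.2597]
tool_rot: [0.757, -0.653, -0.0, 0.0]
ft_force: [-0.1, -0.5, -0.3]
grip_width: 0.0339
grasp_force: 60.0
```

```bash
python3 tk.py; python3 - <<'E'
from h import *
im,d,P=grab('wrist'); W=cloud(d,P); im=im.astype(int);a=np.radians(98.43);ex=np.array([np.cos(a),np.sin(a)]);ey=np.array([-ex[1],ex[0]])
m=(im[...,1]>im[...,0]+25)&(im[...,2]>im[...,0]+25)&(abs(im[...,1]-im[...,2])<40)&(d>0)&(abs(W[...,2]-.112)<.004)&(np.hypot(W[...,0]-.52,W[...,1]+.02)<.1)
q=W[...,:2]-[.5202,-.0206]; X=(q@ex)[m];Y=(q@ey)[m]
print('cassette top',m.sum(),np.percentile(X,[2,50,98]),np.percentile(Y,[1,99]))
m=(im[...,2]>im[...,0]+40)&(im[...,2]>im[...,1]+25)&(d>0)&(abs(W[...,2]-.095)<.004)&(np.hypot(W[...,0]-.52,W[...,1]+.02)<.1)
print(cv2.minAreaRect((np.c_[(q@ex)[m],(q@ey)[m]]*1000).astype('float32')))
E
```

```text
35.5 [ 0.52548352 -0.0603604   0.25967322] 0.03393069203701264 7507
0.06 1958 x [-0.0048  0.0015  0.0066] y [-0.0151  0.0172]
0.066 546 x [0.0056 0.0066 0.0075] y [-0.0148  0.018 ]
0.072 1522 x [-0.0136  0.0081  0.0105] y [-0.0256  0.0279]
0.078 476 x [-0.0131  0.0103  0.0108] y [-0.0242  0.0264]
0.096 282 x [0.0037 0.0042 0.0047] y [-0.0249  0.0272]
0.102 328 x [0.0032 0.0037 0.0042] y [-0.0243  0.0268]
0.108 310 x [0.0028 0.0033 0.0038] y [-0.0246  0.0269]
0.114 272 x [0.0024 0.0028 0.0033] y [-0.0245  0.0271]
0.12 238 x [0.0019 0.0023 0.0028] y [-0.0242  0.027 ]
0.126 235 x [0.0015 0.0019 0.0023] y [-0.0246  0.0268]
0.132 205 x [0.0009 0.0014 0.0019] y [-0.0243  0.0267]
0.138 194 x [0.0006 0.0009 0.0013] y [-0.0245  0.026 ]
0.144 175 x [0.     0.0005 0.0009] y [-0.0241  0.0267]
0.15 74 x [-0.0004  0.0001  0.0005] y [-0.024  0.026]
0.162 385 x [-0.0887  0.0076  0.0098] y [-0.037   0.0363]
0.168 302 x [-0.0892  0.0082  0.0097] y [-0.0378  0.0379]
TCP in tank mm -40.10538603247017 0.6024823253182225 259.67321752482684 toolx ang -81.57892952365421 [-0.09021567 -0.53917703 -0.34504349]
cassette top 355 [-0.02288178 -0.01960275 -0.01421828] [-0.04942038  0.04976768]
((-0.3478546142578125, 0.0348358154296875), (99.44550323486328, 132.99378967285156), 0.020975295454263687)
```

Tilt is down to 0.067 rad and the roll is zero. I'll align first, let it settle, then descend in small checked steps.

>>> {"name": "step_arm", "arguments": {
  "rows": [
    [[-3, -1.5, 0], 0],
    [[-5.8, -1.5, 0], 0],
    [[-5.8, -1.5, 0], 0],
    [[-5.8, -1.5, 0], 0],
    [[-5.8, -1.5, 5], 0],
    [[-5.8, -1.5, 10], 0],
    [[-5.8, -1.5, 14], 0],
    [[-5.8, -1.5, 14], 0]
  ]
}}

```text
clock: 36.6
eef_pos: [0.5259, -0.0543, 0.2453]
tool_rot: [0.757, -0.653, -0.0, 0.0]
ft_force: [-0.2, 0.4, -0.5]
grip_width: 0.0341
grasp_force: 60.0
```

>>> {"name": "step_arm", "arguments": {
  "rows": [
    [[0, 0, 2], 0],
    [[0, 0, 4], 0],
    [[0, 0, 6], 0],
    [[0, 0, 6], 0]
  ]
}}

```text
clock: 37.1
eef_pos: [0.5261, -0.0543, 0.2397]
tool_rot: [0.757, -0.653, -0.0, 0.0]
ft_force: [0.3, 0.7, -1.4]
grip_width: 0.0343
grasp_force: 60.0
```

>>> {"name": "step_arm", "arguments": {
  "rows": [
    [[0, 0, 3], 0],
    [[-0.4, 0, 6], 0],
    [[-0.9, 0, 9], 0],
    [[-1.3, 0, 12], 0],
    [[-1.8, 0, 15], 0],
    [[-1.8, 0, 15], 0]
  ]
}}

```text
clock: 37.85
eef_pos: [0.5258, -0.0525, 0.2246]
tool_rot: [0.757, -0.653, -0.0, 0.0]
ft_force: [0.2, 0.2, 0.2]
grip_width: 0.034
grasp_force: 60.0
```

>>> {"name": "step_arm", "arguments": {
  "rows": [
    [[-0.4, 0, 3], 0],
    [[-0.8, 0, 6], 0],
    [[-1.3, 0, 9], 0],
    [[-1.7, 0, 12], 0],
    [[-2.1, 0, 15], 0],
    [[-2.1, 0, 15], 0]
  ]
}}

```text
clock: 38.6
eef_pos: [0.5256, -0.0505, 0.2096]
tool_rot: [0.757, -0.653, -0.0, 0.0]
ft_force: [1.1, -1.0, -1.0]
grip_width: 0.0336
grasp_force: 60.0
```

>>> {"name": "step_arm", "arguments": {
  "rows": [
    [[-0.4, 0, 3], 0],
    [[-0.8, 0, 6], 0],
    [[-1.2, 0, 8], 0],
    [[-1.2, 0, 8], 0]
  ]
}}

```text
clock: 39.1
eef_pos: [0.5257, -0.0496, 0.2019]
tool_rot: [0.757, -0.653, 0.0, 0.0]
ft_force: [1.8, -2.7, -0.9]
grip_width: 0.034
grasp_force: 60.1
```

```bash
python3 tk.py
```

```text
39.1 [ 0.52570773 -0.0495785   0.20191326] 0.03400227009393498 7115
0.06 1967 x [-0.0048  0.0015  0.0066] y [-0.0151  0.0173]
0.066 549 x [0.0055 0.0065 0.0075] y [-0.0148  0.0178]
0.072 1534 x [-0.0137  0.0083  0.0107] y [-0.0256  0.0279]
0.078 523 x [-0.0143  0.0104  0.011 ] y [-0.0243  0.0265]
0.096 333 x [0.0041 0.0047 0.0052] y [-0.0247  0.0267]
0.102 337 x [0.0038 0.0043 0.0047] y [-0.0246  0.0272]
0.108 1369 x [-0.0781  0.0182  0.0203] y [-0.037  0.037]
0.114 292 x [0.0031 0.0035 0.0039] y [-0.0249  0.0274]
0.12 202 x [0.0024 0.0031 0.0036] y [-0.0244  0.0278]
TCP in tank mm -29.472842392282498 -1.199951542201729 201.91326166640175 toolx ang -81.60279921054743 [ 1.79256767 -2.71929287 -0.93213076]
```

The wedge is 47 mm into the gap with light side force only. I'll release it and let it drop, then press from above with the fingers shut.

>>> {"name": "step_arm", "arguments": {
  "rows": [
    [[0, 0, 0], 0],
    [[0, 0, 0], 0],
    [[0, 0, 0], 0],
    [[0, 0, 0], 0]
  ],
  "claw": -0.1
}}

```text
clock: 39.65
eef_pos: [0.5254, -0.0491, 0.2019]
tool_rot: [0.757, -0.653, -0.0, -0.0]
ft_force: [0.3, -0.2, -0.6]
grip_width: 0.0471
grasp_force: 0.0
```

```bash
python3 tk.py
```

```text
39.65 [ 0.52539734 -0.04907399  0.20186395] 0.04708322943503409 7967
0.06 2074 x [-0.0024  0.0039  0.0091] y [-0.016   0.0176]
0.066 582 x [0.0052 0.0091 0.01  ] y [-0.0172  0.0186]
0.072 2468 x [-0.0108  0.009   0.0129] y [-0.0248  0.0267]
0.078 520 x [-0.0106  0.0128  0.0133] y [-0.0244  0.0256]
0.084 4 x [0.0122 0.0123 0.0123] y [-0.0173  0.0213]
0.096 156 x [0.0061 0.0065 0.0069] y [-0.025  0.027]
0.102 318 x [0.0057 0.0061 0.0066] y [-0.0247  0.0267]
0.108 1401 x [-0.0773  0.0187  0.021 ] y [-0.0379  0.038 ]
0.114 258 x [0.0046 0.0051 0.0055] y [-0.0244  0.0272]
0.12 118 x [0.0043 0.0047 0.005 ] y [-0.0232  0.0264]
0.138 5 x [-0.05   -0.05   -0.0497] y [0.0113 0.0225]
0.144 59 x [-0.0512 -0.0506 -0.0501] y [-0.0278  0.0355]
TCP in tank mm -28.928286872756807 -0.9668758526942692 201.8639485254498 toolx ang -81.56111837152916 [ 0.25476896 -0.24103884 -0.64782847]
```

>>> {"name": "step_arm", "arguments": {
  "rows": [
    [[0, 0, -15], 0],
    [[0, 0, -35], 0],
    [[0, 0, -45], 0],
    [[0, 0, -45], 0]
  ]
}}

```text
clock: 40.2
eef_pos: [0.5261, -0.0493, 0.2482]
tool_rot: [0.757, -0.653, 0.001, -0.001]
ft_force: [-0.2, -0.8, -1.1]
grip_width: 0.0469
grasp_force: 0.0
```

```bash
cat > wt.py <<'E'
from h import *
o=bot.get_obs(); im,d,P=grab('wrist'); save('top%d.png'%(o['clock']*100),im); W=cloud(d,P); i=im.astype(int);a=np.radians(98.43);ex=np.array([np.cos(a),np.sin(a)]);ey=np.array([-ex[1],ex[0]])
q=W[...,:2]-[.5202,-.0206]; X=q@ex*1000;Y=q@ey*1000;Z=W[...,2]*1000
t=o['eef_pos'][:2]-[.5202,-.0206]; print(o['clock'],'TCP',t@ex*1000,t@ey*1000,o['eef_pos'][2],o['ft_force'])
m=(i[...,2]>i[...,0]+50)&(i[...,2]>i[...,1]+35)&(d>0)&(abs(Y)<34)&(X>-42)&(X<-8)&(Z>60)
print('wedge',m.sum())
for z in np.arange(84,160,3):
    k=m&(abs(Z-z)<1.5)
    if k.sum()>20: print(z,k.sum(),'X',np.round(np.percentile(X[k],[2,50,98]),1),'Y',np.round(np.percentile(Y[k],[2,98]),1))
m=(i[...,1]>i[...,0]+25)&(i[...,2]>i[...,0]+25)&(abs(i[...,1]-i[...,2])<40)&(d>0)&(abs(Z-112)<5)&(np.hypot(X,Y)<90)
print('cassette',m.sum(),np.percentile(Z[m],[5,50,95]),np.percentile(X[m],[2,50,98]),np.percentile(Y[m],[1,99]))
E
python3 wt.py
```

```text
40.2 TCP -29.256383446351585 -1.6400110051368089 0.24822201581452707 [-0.20037597 -0.77008038 -1.0899026 ]
wedge 4174
84 45 X [-33.8 -33.7 -33.4] Y [-25.5  25.1]
87 50 X [-34.1 -33.9 -33.3] Y [-23.3  26.9]
90 66 X [-34.3 -34.1 -22.9] Y [-25.4  31. ]
93 71 X [-34.6 -34.3 -34.1] Y [-25.1  26.1]
96 79 X [-35.1 -34.6 -34.3] Y [-25.5  25.6]
99 80 X [-35.2 -34.8 -27.7] Y [-25.2  28.7]
123 82 X [-42.  -41.7 -41.3] Y [-24.   22.3]
126 378 X [-41.9 -26.2 -17.2] Y [-26.9  27.7]
129 1689 X [-41.5 -33.9 -18. ] Y [-27.   26.9]
132 107 X [-39.1 -38.2 -37.3] Y [-17.2  17.7]
135 120 X [-38.5 -38.1 -37.4] Y [-16.5  15.9]
138 292 X [-38.3 -37.1 -25.1] Y [-17.9  17. ]
141 1104 X [-37.6 -32.5 -26.7] Y [-16.8  16.7]
cassette 1112 [108.46861914 111.70624334 112.80902779] [-18.26972899 -13.44501969  -8.917506  ] [-49.03498897  49.19952611]
```

The wedge stands in the gap between ramp and cassette with its ridge top at z = 141 mm, so there are 34 mm to go. I'll shut the fingers and press on the ridge.

>>> {"name": "step_arm", "arguments": {
  "rows": [
    [[3, 0, 0], 0],
    [[4.5, 0, 0], 0],
    [[4.5, 0, 0], 0],
    [[4.5, 0, 10], 0],
    [[4.5, 0, 20], 0],
    [[4.5, 0, 28], 0],
    [[4.5, 0, 32], 0],
    [[4.5, 0, 35], 0],
    [[4.5, 0, 35], 0]
  ],
  "claw": 1
}}

```text
clock: 41.38
eef_pos: [0.5263, -0.0537, 0.2121]
tool_rot: [0.757, -0.653, 0.0, -0.0]
ft_force: [0.3, 1.0, 0.0]
grip_width: -0.0
grasp_force: 0.0
```

>>> {"name": "step_arm", "arguments": {
  "rows": [
    [[0, 0, 3], 0],
    [[0, 0, 6], 0],
    [[0, 0, 9], 0],
    [[0, 0, 9], 0]
  ]
}}

```text
clock: 41.88
eef_pos: [0.5267, -0.0541, 0.2034]
tool_rot: [0.757, -0.653, 0.001, -0.0]
ft_force: [0.4, -1.5, 4.0]
grip_width: -0.0003
grasp_force: 1.9
```

>>> {"name": "step_arm", "arguments": {
  "rows": [
    [[0, 0, 3], 0],
    [[0, 0, 6], 0],
    [[0, 0, 9], 0],
    [[0, 0, 9], 0]
  ]
}}

```text
clock: 42.38
eef_pos: [0.5271, -0.0545, 0.1949]
tool_rot: [0.757, -0.653, 0.002, -0.0]
ft_force: [-0.0, -2.4, 6.4]
grip_width: 0.0002
grasp_force: 3.0
```

```bash
python3 wt.py
```

```text
42.375 TCP -34.53928070450852 -1.905207640355509 0.19493257333080624 [-4.12040140e-03 -2.37800741e+00  6.37995069e+00]
wedge 2908
108 338 X [-41.9 -32.  -17.6] Y [-29.1  26.2]
111 1767 X [-41.8 -35.4 -19.1] Y [-28.7  25.4]
114 139 X [-39.9 -39.4 -38.5] Y [-18.5  15.6]
117 119 X [-40.  -39.3 -38.2] Y [-19.   15.3]
120 250 X [-39.7 -38.7 -28.5] Y [-19.5  16. ]
123 239 X [-39.2 -36.8 -29.5] Y [-18.9  15.4]
cassette 1944 [108.33495228 111.79384664 112.87691886] [-18.3457474  -15.51946989  -9.91199084] [-48.86608792  49.17690344]
```

>>> {"name": "step_arm", "arguments": {
  "rows": [
    [[0, 0, 3], 0],
    [[0, 0, 6], 0],
    [[0, 0, 9], 0],
    [[0, 0, 11], 0],
    [[0, 0, 11], 0]
  ]
}}

```text
clock: 43.05
eef_pos: [0.5278, -0.0543, 0.1852]
tool_rot: [0.757, -0.653, 0.002, -0.001]
ft_force: [-0.7, -1.8, 12.3]
grip_width: -0.0005
grasp_force: 5.8
```

>>> {"name": "step_arm", "arguments": {
  "rows": [
    [[0, 0, 2], 0],
    [[0, 0, 4], 0],
    [[0, 0, 5], 0],
    [[0, 0, 5], 0]
  ]
}}

```text
clock: 43.55
eef_pos: [0.5282, -0.0538, 0.1813]
tool_rot: [0.757, -0.653, 0.003, -0.002]
ft_force: [-1.4, -0.6, 18.5]
grip_width: -0.0002
grasp_force: 8.6
```

```bash
python3 wt.py
```

```text
43.55 TCP -34.01019189342566 -3.0539141817563715 0.1813196167666315 [-1.42339515 -0.55299196 18.53428538]
wedge 3225
93 156 X [-41.9 -41.5 -15.7] Y [-29.8  22.9]
96 2127 X [-41.7 -36.2 -18.3] Y [-30.1  24.2]
99 239 X [-40.7 -37.6 -19.1] Y [-28.3  23.7]
102 103 X [-39.2 -38.6 -37.7] Y [-20.4  14. ]
105 138 X [-39.2 -38.5 -37. ] Y [-20.  14.]
108 406 X [-38.8 -36.8 -28.4] Y [-20.9  14.4]
cassette 525 [107.25562013 110.64936956 112.54590786] [-17.77819601 -16.95130048 -14.70397386] [-47.9973163   49.20242117]
```

>>> {"name": "step_arm", "arguments": {
  "rows": [
    [[0, 0, 1], 0],
    [[0, 0, 2], 0],
    [[0, 0, 3], 0],
    [[0, 0, 3], 0]
  ]
}}

```text
clock: 44.1
eef_pos: [0.5284, -0.0536, 0.1797]
tool_rot: [0.757, -0.653, 0.003, -0.003]
ft_force: [-3.7, 1.0, 24.7]
grip_width: 0.0002
grasp_force: 12.4
```

```bash
python3 wt.py
```

```text
44.1 TCP -33.814289676752765 -3.2370665797913802 0.1797164777450325 [-3.71149635  0.98400126 24.72399294]
wedge 3242
90 23 X [-41.3 -41.1 -15.2] Y [-29.2  24.3]
93 661 X [-41.8 -39.8 -15.8] Y [-30.6  24.2]
96 1816 X [-41.3 -34.6 -18.4] Y [-30.1  23.9]
99 90 X [-38.9 -38.2 -37.4] Y [-20.5  13.8]
102 116 X [-39.  -38.3 -36.8] Y [-20.5  13.9]
105 262 X [-38.9 -37.7 -28.4] Y [-21.3  14.2]
108 221 X [-38.4 -35.6 -28.2] Y [-20.6  13.8]
cassette 363 [107.2273525  110.09920086 112.3854516 ] [-17.48060436 -16.74320286 -15.01761526] [-47.95209966  49.60711483]
```

>>> {"name": "step_arm", "arguments": {
  "rows": [
    [[0, 0, 1], 0],
    [[0, 0, 2], 0],
    [[0, 0, 2.5], 0],
    [[0, 0, 2.5], 0]
  ]
}}

```text
clock: 44.65
eef_pos: [0.5284, -0.0536, 0.1795]
tool_rot: [0.757, -0.653, 0.004, -0.003]
ft_force: [-9.3, 1.8, 38.0]
grip_width: 0.0003
grasp_force: 19.0
```

>>> {"name": "step_arm", "arguments": {
  "rows": [
    [[0, 0, -6], 0],
    [[0, 0, -30], 0],
    [[0, 0, -70], 0],
    [[0, 0, -110], 0],
    [[0, 0, -120], 0],
    [[0, 0, -120], 0],
    [[0, 0, -120], 0]
  ]
}}

```text
clock: 45.52
eef_pos: [0.5253, -0.0536, 0.2904]
tool_rot: [0.757, -0.653, -0.002, 0.001]
ft_force: [-0.4, 0.0, -0.4]
grip_width: 0.0001
grasp_force: 0.0
```

```bash
python3 wt.py; ls pics/top*
```

```text
45.525 TCP -33.36508151718547 -0.19282578839754405 0.2903667338487986 [-0.44550885  0.02928645 -0.38406207]
wedge 2060
90 61 X [-15.8 -15.5 -15. ] Y [-29.5  23.5]
93 318 X [-41.3 -33.  -17.5] Y [-30.7  24.6]
96 855 X [-40.9 -27.9 -17.9] Y [-29.8  23.8]
99 42 X [-38.6 -38.3 -37.7] Y [-19.5  13.2]
102 46 X [-38.9 -38.4 -37.7] Y [-19.2  13.7]
105 261 X [-38.5 -34.6 -26. ] Y [-20.5  14.4]
108 468 X [-37.4 -32.5 -27.5] Y [-19.6  13.3]
cassette 1584 [108.85295148 111.79117678 112.94026729] [-17.05023538 -13.2200341   -8.26404794] [-48.23935403  48.66168359]
pics/top4020.png
pics/top4237.png
pics/top4355.png
pics/top4410.png
pics/top4552.png
```

The press reached a hard stop: the force rose with no further motion. A final check of tilt, height and cassette position, with a picture.

```bash
python3 - <<'E'
from h import *
o=bot.get_obs(); im,d,P=grab('wrist'); save('fin.png',im); W=cloud(d,P); i=im.astype(int);a=np.radians(98.43);ex=np.array([np.cos(a),np.sin(a)]);ey=np.array([-ex[1],ex[0]])
q=W[...,:2]-[.5202,-.0206]; X=q@ex*1000;Y=q@ey*1000;Z=W[...,2]*1000
b=(i[...,2]>i[...,0]+50)&(i[...,2]>i[...,1]+35)&(d>0)
r=b&(abs(Z-95)<4)&((abs(Y)>45)|(abs(X)>44)|(X>0))&(np.hypot(X,Y)<90)
print('rim',cv2.minAreaRect(np.c_[X[r],Y[r]].astype('float32')),np.median(Z[r]))
A=lambda m:np.c_[X[m],Y[m],np.ones(m.sum())]
for n,m in [('headtop',b&(X>-40.5)&(X<-18)&(abs(Y+3)<27)&(abs(Z-95)<3)),('ridgetop',b&(X>-38)&(X<-26)&(abs(Y+3)<17)&(abs(Z-107.5)<2.5))]:
    c,*_=np.linalg.lstsq(A(m),Z[m],rcond=None); print(n,m.sum(),'slopes',c[:2],'Z at (-30,-3)',c@[-30,-3,1])
t=(i[...,1]>i[...,0]+25)&(i[...,2]>i[...,0]+25)&(abs(i[...,1]-i[...,2])<40)&(d>0)&(abs(Z-112)<2)&(np.hypot(X,Y)<90)
print('cassette top',cv2.minAreaRect(np.c_[X[t],Y[t]].astype('float32')),np.median(Z[t]))
E
```

```text
rim ((-0.49877166748046875, -0.05960845947265625), (133.35670471191406, 98.94216918945312), 89.86507415771484) 94.82082709049806
headtop 954 slopes [0.00122316 0.00821395] Z at (-30,-3) 95.08700915421055
ridgetop 638 slopes [-0.00456704  0.00398039] Z at (-30,-3) 106.81362462343898
cassette top ((-12.355631828308105, 0.4219551086425781), (9.690594673156738, 99.39639282226562), 0.14173895120620728) 111.898343755496
```

View pics/fin.png

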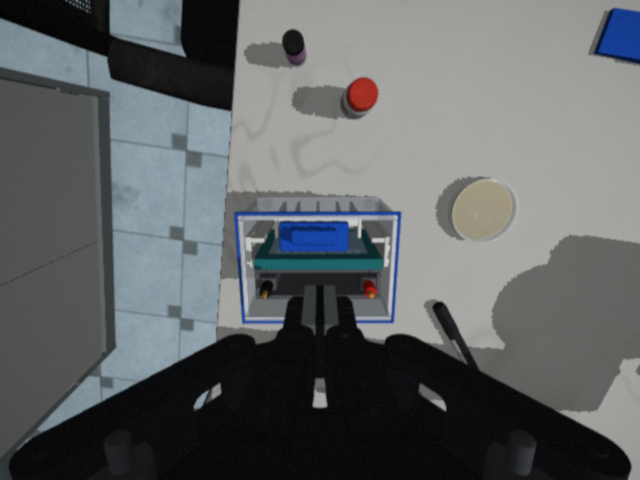

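The picture shows the wedge head (315,236) level in the gap and the cassette (318,262) upright against the gasket. The head top is at 95.1 mm, flush with the rim. The cassette is at x ≈ −12 mm, which means about 2.5 mm of squeeze. The bystanders in view are upright.

```bash
python3 -c "
from workcell import bot
print(bot.job_done())"
```

```text
the job is handed in; nothing more can be done
None
```

The gel tank is loaded and handed in: by camera, the cassette stands against the gasket (squeezed about 2.5 mm), and the blue wedge is fully home with its head at 95.1 mm, flush with the rim and let go. On the way it jammed on the tank's ledge at 80 N wrist force (limit 120 N) and had to be re-seated; the hand-in gave no pass/fail result.

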